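Dial the puzzle locker's code and draw its bolt

TASK

Unlock the wooden puzzle locker: roll its three pip wheels so that the faces squarely facing out of the sloping front, level with the brass pointers, show 4, 2 and 5 pips from left to right as the robot sees them. Once all three are right, slide the bolt on the top fully open, to the left, with the wheels staying on the code. Leave the puzzle box, the mug and the tray where they are.

Things in the scene. Friction and masses are not known exactly. Their poses are not given: they have to be found in the camera images.
- locker: Fixed wooden locker, 290 mm wide. Origin on the table below the middle wheel's axle; x points horizontally from its front to its back, y to its left (as the robot sees it). Its front slopes: the outward normal leans 40 deg from vertical towards the locker's -x; the surface lies 10 mm outward of the wheels' axle line, from local x -132 mm at the table up to x 45, z 163 mm, then goes upright.
- eave (a point): Middle of the lower front edge of the locker's top board, which overhangs the wheels: 222 mm above the table, 8 mm behind the axles (local x); the board is 12 mm thick and 302 mm wide. A gripper coming straight down onto the wheels strikes it; one tilted square to the sloping front clears it.
- drum_left (a joint): Turn of the left wheel (locker's +y side), rad: (n - 1) * 1.0472 when the face with n pips (1 to 6) points straight out along the normal of the sloping front, level with the brass pointers. Grows as the exposed side moves up the slope, away from the robot. Stops at -0.2 and 5.44, so it cannot pass from 6 to 1. No detents: a brake of 0.14 N m (about 3 N at the ribs) holds it where it is left.
- drum_middle (a joint): Turn of the middle wheel, as for the left one.
- drum_right (a joint): Turn of the right wheel (the locker's -y side), as for the left one.
- axle_left (a point): Centre of the left wheel, 110 mm above the table, axle along the locker's y. Each wheel is a white six-sided drum 36 mm wide, its flat faces 30 mm from the axle with 1 to 6 black pips. On each edge, 30 deg either side of each face's middle, stands a radial rib 8 mm thick, as wide as the drum, its tip 55 mm from the axle. Wheels are 76 mm apart, 40 mm free between them.
- axle_middle (a point): Centre of the middle wheel, as for the left one.
- axle_right (a point): Centre of the right wheel, as for the left one.
- bolt_bar (a joint): Travel of the bolt on the locker's top (m): 0 shut, 0.07 fully open at its stop, moving towards the locker's +y (left). Sliding friction about 2 N; it stays where it is left.
- bolt_grip (a point): Centre of the bolt's upright steel tab, 24 mm (x) by 18 mm (y) by 42 mm high; the centre is 21 mm above its foot, 25 mm above the top board and 259 mm above the table. When shut, 44 mm is free on its right (-y) side and 110 mm on its left before 20 mm high guide blocks; a finger fits there to push it.
- puzzle_box: Bystander: orange cardboard puzzle box 90 x 150 x 130 mm high; origin at the centre of its underside.
- mug: Bystander: white mug, 80 mm across, 95 mm high; origin at the centre of its underside.
- sorting_tray: Bystander: shallow wooden tray of puzzle pieces, 200 x 160 x 30 mm; origin at the centre of its underside.

How it is judged:
By the outcome, as a careful person would: the job done as asked, in the order asked, and still so for the second after the job is handed in, with the robot touching nothing.
It also fails if it takes over 72 s, if anything falls off the work surface, if the arm or the gripper's body presses on something with over 40 N, if the wrist force passes 120 N, or if a joint passes its speed limit or range.

ROBOT

A 6-joint arm with a two-finger parallel gripper is mounted at the origin on the work surface. World frame = base frame: x ahead of the robot, y to its left, z up, the work surface at z = 0. Lengths are in m, angles in rad, forces in N, time in s.
With the tool pointing down it reaches from about 0.4 to 0.825 m from the base axis. Payload 7 kg.
Tool frame: the origin (TCP) lies at the centre of the arm's flange, where the gripper is bolted on; the fingertips stand 178 mm ahead of it and the grasp point (between the pads) lies 159 mm ahead of it (arm.tip_reach is the distance from the TCP to the fingertips, in m); z points along the fingers, y is the direction in which the jaws open and shut (so a half turn about z gives the same grasp; the last joint's range is limited). The gripper opens to 88 mm and grips with 3 to 60 N. Pads are 19 mm wide; open, the fingers measure 130 mm over their backs; the gripper's body (78 mm by 193 mm) begins 47 mm behind the grasp point.
Start: joints at [1.395, 0.359, 0.012, 0, -1.224, -0.288], TCP at [0.302, 0.604, 0.405] pointing down, gripper open.
Joint ranges: [-3.07, 3.07], [-1.43, 2.12], [-1.02, 1.25], [-3.03, 1.67], [-3.05, -0], [-3.03, 3.03]. Speed limits (rad/s): [2.39, 2.39, 3.01, 3.14, 3.14, 3.14].

INTERFACE

Orientations are given as [roll, pitch, yaw] about the fixed x, y, z axes, in that order (R = Rz(yaw) Ry(pitch) Rx(roll)).
In Python, from station import arm gives the robot as it stands.
- The arm moves only by the shell command python3 -m inch 'ROWS' [OPENING] [FORCE]. ROWS is JSON, a list that holds one entry, the list of rows, each a list of 6 numbers: the shift along the world's x, y, z in units of 200 mm (1.0 is 200 mm), then the turn, a rotation vector about the world's x, y, z in units of 180 degrees (1.0 is 180 degrees). A call has 1 to 8 rows; each row is the pose to reach, as a shift and turn from the pose commanded when the call began, turning the shorter way round; what a row does not reach only later rows make up. A row lasts 1/8 s, in which the tool goes at most 62.5 mm and 10.7 degrees, less where a joint would pass 70% of its speed; a pose out of reach is approached as far as the arm can. A call with a number of a shift or a turn outside -1 to 1 is refused whole. A call with a gripper value outside its range is refused whole. OPENING is the finger opening in mm, from 0 to 87.6, set as the call begins (- or left out, the last holds). The fingers move at their own pace and stop on an object; FORCE is the grip in N (left out, the last holds). Time passes only in rows, so rows that repeat a pose let the fingers close. It gives the time, the measured TCP pose, the force and the opening at its end, in the units of the state.
- arm.get_state(): the state, without advancing time (a new reading comes with each control period).
- arm.grab_frame(name): name is "scene" or "side" or "wrist"; returns the picture (480x640x3 uint8, blue, green, red); there is no depth.
- arm.camera_params(name): a dict with "vertical_fov" (degrees; the focal length in pixels is half the picture's height over the tangent of half this angle, whatever the lens; pixels are square), "cx", "cy" (the principal point, pixels), "k1" (the pictures are not rectified: a ray, as slopes to the right and down, at radius r is drawn at 1 + k1 r^2 times it, then the intrinsics apply), "pose" (4x4, takes a point from camera to world coordinates). Camera axes: x right, y down, z forward; pixel columns grow to the right and rows downward; lengths in m; the calibration is good to about 2 mm. A picture is of the moment at which its call begins: read the wrist's pose just before it. camera_params takes no time and is no camera call; for the wrist camera it gives the pose at the moment of the call.
- arm.job_done(): hands the job in, once; it reports no verdict.
Trained networks look in the newest picture that a camera, given by its name, has taken for a name from the list of things; names that differ only in an ending like _2 or _b are one class to them, and where a whole thing is asked for, a point or a joint stands for the part that bears it (a point fixed in the world has none). Each returns a list of dicts, best first, with "score" (0 to 1); they miss things now and then, are a little off and sometimes report something else, mostly with a low value. They report only what shows in the picture. A call takes as long as a camera call.
- arm.search_frame(target, camera): "box" ([left, top, right, bottom] in pixels, round what is visible of it).
- arm.regions_of(target, camera): "region" (480x640 bool, what is visible of it) and "box" ([left, top, right, bottom] in pixels, round what is visible of it).
The state is a dict: "t": time; "q": joint angles; "qd": joint speeds; "joint_efforts": joint torques, N m; "eef_pos": TCP position; "ee_rot": TCP orientation; "force": force on the tool from outside, world axes, zero at the start; "moment": the same for the moment, N m; "width": finger opening in m.
Only numpy, scipy, OpenCV 4.12 (cv2) and the standard library are available. Lean on these libraries where they do the work, as an engineer would, in place of code of your own. Each camera call takes 0.05 s, during which the arm holds its last target.

## Working session

There is one attempt and no reset: what is moved stays moved. The work goes in short steps, Python scripts to look and compute and a shell command to move; the robot and the scene stay as the last step left them, time stands still between calls to the robot, and variables do not carry over. Pictures are saved under pics/ and viewed, and the job is handed in when it is done.

```bash
ls; mkdir -p pics
python3 - <<'E'
from station import arm
import cv2
print(arm.get_state())
for n in ("scene","side","wrist"):
    f=arm.grab_frame(n); cv2.imwrite(f"pics/{n}0.png",f); p=arm.camera_params(n); print(n,p)
print(arm.tip_reach)
E
```

```text
pics
{'t': 0.0, 'q': array([ 1.39507697e+00,  3.59366615e-01,  1.10449165e-02, -3.44085201e-04,
       -1.22409967e+00, -2.88079054e-01]), 'qd': array([-3.49764468e-05, -3.06416989e-04,  5.08404141e-04, -5.36186041e-04,
       -4.70735128e-05,  5.51762226e-04]), 'joint_efforts': array([-1.54633934e-03, -5.82724714e+01,  2.93052953e+01,  6.99731693e+00,
        6.71006273e-03, -1.73979934e-04]), 'eef_pos': array([0.30188612, 0.6035021 , 0.40373058]), 'ee_rot': array([ 3.13994267e+00, -1.51604327e-04, -4.63915466e-01]), 'force': array([ 0.09427784,  0.10095972, -0.46903776]), 'moment': array([-0.00131425, -0.01481555, -0.0035666 ]), 'width': 0.08732327293703356}
scene {'vertical_fov': 53.59039592655194, 'cx': 318.1541536372533, 'cy': 240.00477544736978, 'k1': -0.08043252702433219, 'pose': array([[ 0.08281386, -0.85033458,  0.51968545, -0.19275368],
       [-0.99656076, -0.0691349 ,  0.04568389, -0.04162307],
       [-0.00291819, -0.52168139, -0.8531354 ,  1.30896837],
       [ 0.        ,  0.        ,  0.        ,  1.        ]])}
side {'vertical_fov': 50.493422804829464, 'cx': 323.98584771169845, 'cy': 238.72100173732287, 'k1': -0.060091680620581046, 'pose': array([[ 0.94882808, -0.17592262,  0.26225275,  0.18248602],
       [-0.3153793 , -0.57038111,  0.75842026, -1.00284488],
       [ 0.01616073, -0.80231953, -0.59667597,  0.97651229],
       [ 0.        ,  0.        ,  0.        ,  1.        ]])}
wrist {'vertical_fov': 59.497144256581265, 'cx': 317.1450453393129, 'cy': 243.2577439496, 'k1': 0.019368930063235694, 'pose': array([[-4.47711967e-01, -8.65456760e-01, -2.24807901e-01,
         3.62453224e-01],
       [-8.94177448e-01,  4.33564318e-01,  1.11663220e-01,
         5.73153317e-01],
       [ 8.28995537e-04,  2.51011115e-01, -9.67983850e-01,
         3.84761066e-01],
       [ 0.00000000e+00,  0.00000000e+00,  0.00000000e+00,
         1.00000000e+00]])}
0.1781
```

View pics/scene0.png

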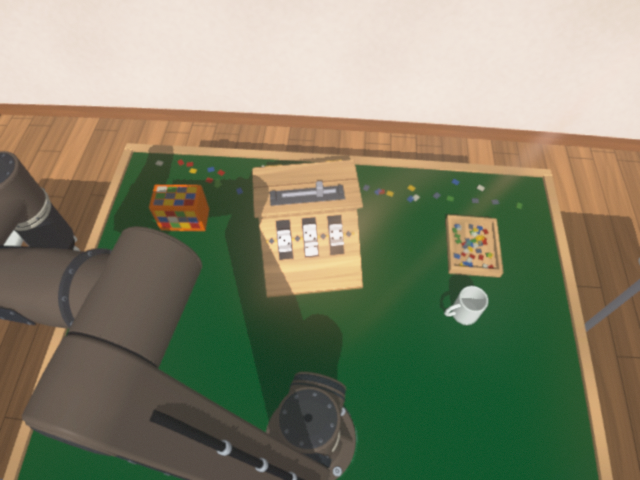

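View pics/side0.png

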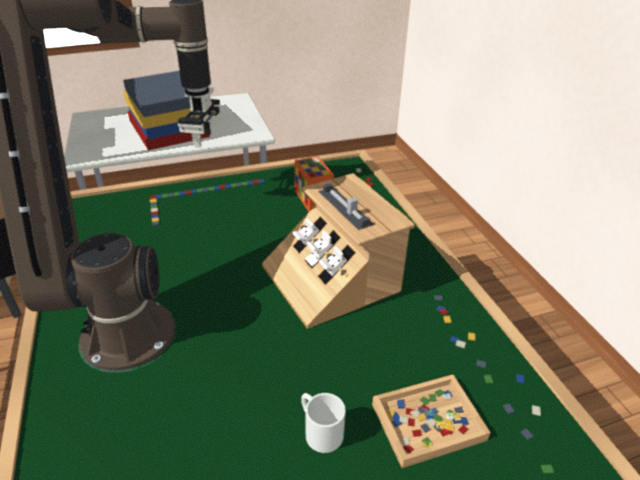

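Run:
```python
from station import arm
arm.grab_frame("scene");arm.grab_frame("side")
for n in ("scene","side"):
  for t in ("locker","eave","drum_left","axle_left","axle_middle","drum_right","bolt_grip","bolt_bar","puzzle_box","mug","sorting_tray"):
    try: print(n,t,[(round(d['score'],2),[round(float(x)) for x in d['box']]) for d in arm.search_frame(t,n)][:4])
    except Exception as e: print(n,t,e)
print(arm.get_state()['t'])
```

```text
scene locker [(0.77, [253, 156, 363, 296])]
scene eave [(0.8, [251, 159, 361, 298])]
scene drum_left [(0.73, [252, 156, 366, 297]), (0.61, [281, 231, 294, 253])]
scene axle_left [(0.69, [254, 158, 360, 296])]
scene axle_middle [(0.72, [252, 160, 362, 296]), (0.24, [448, 217, 502, 277])]
scene drum_right [(0.68, [330, 225, 345, 245]), (0.34, [149, 183, 208, 229])]
scene bolt_grip [(0.69, [282, 184, 336, 201])]
scene bolt_bar [(0.77, [282, 183, 334, 197])]
scene puzzle_box [(0.98, [150, 185, 211, 232])]
scene mug [(0.6, [446, 287, 488, 323])]
scene sorting_tray [(0.84, [447, 215, 502, 274]), (0.16, [447, 287, 488, 324])]
side locker [(0.84, [263, 174, 416, 331])]
side eave [(0.96, [266, 173, 414, 326])]
side drum_left [(0.52, [294, 217, 320, 244])]
side axle_left [(0.82, [262, 171, 412, 326])]
side axle_middle [(0.93, [265, 177, 413, 326]), (0.33, [292, 220, 315, 244])]
side drum_right [(0.75, [319, 248, 344, 273])]
side bolt_grip [(0.72, [330, 191, 362, 223]), (0.66, [265, 172, 414, 327])]
side bolt_bar [(0.81, [332, 190, 359, 219])]
side puzzle_box [(0.71, [296, 154, 333, 212])]
side mug [(0.85, [301, 395, 344, 451])]
side sorting_tray [(0.83, [371, 374, 490, 469])]
1.35
```

Run:
```python
import cv2
a=cv2.imread('pics/scene0.png')[150:302,245:370]; cv2.imwrite('pics/sc_z.png',cv2.resize(a,None,fx=3.9,fy=3.9,interpolation=cv2.INTER_CUBIC))
a=cv2.imread('pics/side0.png')[165:335,255:420]; cv2.imwrite('pics/si_z.png',cv2.resize(a,None,fx=3.5,fy=3.5,interpolation=cv2.INTER_CUBIC))
```

```text
(no output)
```

View pics/sc_z.png

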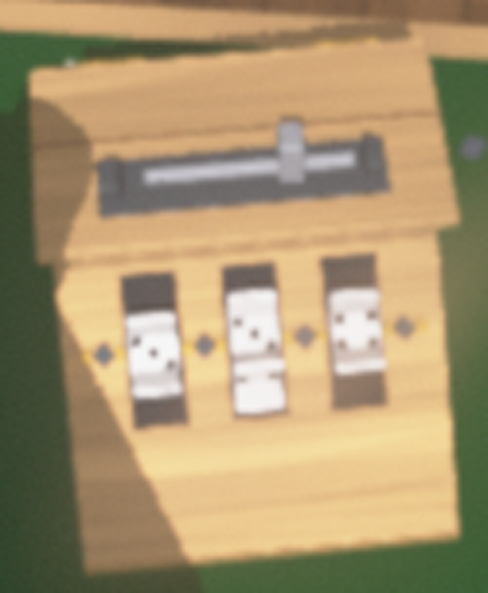

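View pics/si_z.png

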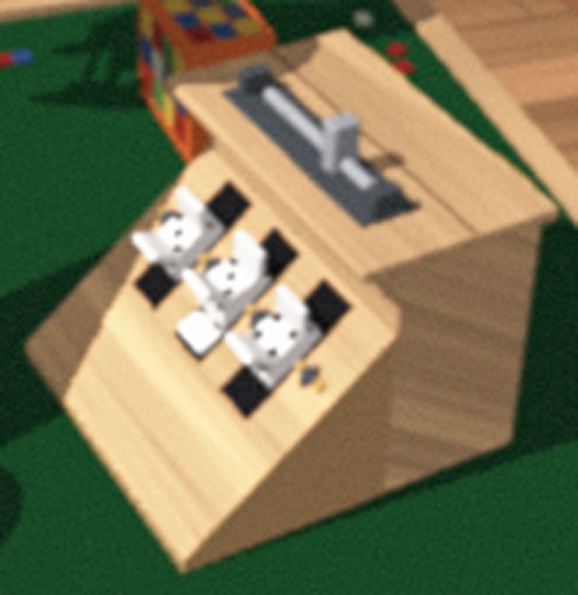

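```bash
cat > h.py <<'E'
import numpy as np
def proj(p,P):
    T=np.linalg.inv(p['pose']); P=np.atleast_2d(P); c=P@T[:3,:3].T+T[:3,3]
    s=c[:,:2]/c[:,2:]; r2=(s**2).sum(1,keepdims=True); s=s*(1+p['k1']*r2)
    f=240/np.tan(np.radians(p['vertical_fov']/2)); return s*f+[p['cx'],p['cy']]
def w(L,pose):
    x,y,a=pose; L=np.atleast_2d(L); c,s=np.cos(a),np.sin(a)
    return np.c_[x+c*L[:,0]-s*L[:,1], y+s*L[:,0]+c*L[:,1], L[:,2]]
N=np.array([-np.sin(np.radians(40)),0,np.cos(np.radians(40))]); U=np.array([np.cos(np.radians(40)),0,np.sin(np.radians(40))])
E
cat > fit.py <<'E'
from station import arm
from h import *
from scipy.optimize import least_squares
ps,pd=arm.camera_params('scene'),arm.camera_params('side')
def model(v):
    pose=v[:3]; xf,xb,xe=v[3:]
    A=[[-.0064,y,.1177] for y in (.114,.038,-.038,-.114)]+[[xf,.145,0],[xf,-.145,0],[xe,.151,.234],[xe,-.151,.234],[xb,.151,.234],[xb,-.151,.234]]
    B=[[xf,.145,0],[xf,-.145,0],[xe,.151,.234],[xb,.151,.234],[xb,-.151,.234],[-.0064,-.114,.1177]]
    return np.r_[proj(ps,w(A,pose)),proj(pd,w(B,pose))]
z=lambda q,s,o:np.array(q)/s+o
O=np.r_[z([(104,353),(205,345),(306,336),(404,327),(85,573),(460,537),(40,265),(460,222),(30,72),(425,38)],3.9,[245,150]),
 z([(28,347),(185,570),(175,85),(340,32),(555,215),(310,376)],3.5,[255,165])]
r=least_squares(lambda v:(model(v)-O).ravel(),[.5,0,0,-.132,.15,.008],loss='soft_l1')
print(r.x,np.degrees(r.x[2])); print(np.round((model(r.x)-O),1))
E
python3 fit.py
```

```text
[ 0.54710114  0.04662027  0.18501813 -0.12857898  0.17524894  0.00457421] 10.600758060475066
[[ 0.2  0.1]
 [ 0.1 -0.1]
 [-0.1 -0.1]
 [ 0.2 -0.1]
 [ 0.3 -0.7]
 [-0.7 -0.5]
 [-0.7 -1.6]
 [ 0.7  0. ]
 [ 0.1  0. ]
 [ 0.9  0.4]
 [-0.2  1.2]
 [-0.4  0.4]
 [-4.4 -2.8]
 [-0.2 -1.2]
 [ 0.1 -1.8]
 [-0.1  0.3]]
```

```bash
cat >> h.py <<'E'
from scipy.spatial.transform import Rotation as Ro
POSE=(0.5471,0.0466,0.185)
def go(tip_local, pitch_deg=-40, quiet=False, st=None):
    """rows to bring fingertips to tip_local (locker frame), tool tilted by pitch"""
    from station import arm
    s=st or arm.get_state()
    Rt=Ro.from_euler('xyz',[np.pi,np.radians(pitch_deg),POSE[2]])
    tcp=w(np.array(tip_local),POSE)[0]-Rt.apply([0,0,.1781])
    R0=Ro.from_euler('xyz',s['ee_rot'])
    d=(tcp-s['eef_pos'])/.2; rv=(Rt*R0.inv()).as_rotvec()/np.pi
    print('t',round(s['t'],2),'F',np.round(s['force'],1),'tcp',np.round(tcp,4),'row',np.round(d,3),np.round(rv,3)); return d,rv
def NU(n,u,y): return np.array([0,y,.11])+N*n+U*u
def tipNU():
    from station import arm
    s=arm.get_state(); R=Ro.from_euler('xyz',s['ee_rot']); t=s['eef_pos']+R.apply([0,0,.1781])
    c,sn=np.cos(POSE[2]),np.sin(POSE[2]); d=t-[POSE[0],POSE[1],.11]; l=np.array([c*d[0]+sn*d[1],-sn*d[0]+c*d[1],d[2]])
    print('tip N %.1f U %.1f y %.1f'%(l@N*1e3,l@U*1e3,l[1]*1e3),'F_NUy',np.round([*(np.array([[c,sn,0],[-sn,c,0],[0,0,1]])@s['force']@np.c_[N,U,[0,1,0]])],1),'w',round(s['width'],4), 'rot',np.round(s['ee_rot'],3),'t',round(s['t'],2))
E
python3 -c "
from h import *
go(NU(.13,0,0)); go([0,.0,.30],0)"
```

```text
t 1.35 F [-0.  -0.5  0.2] tcp [0.3524 0.0102 0.346 ] row [ 0.252 -2.967 -0.293] [-0.031 -0.224  0.198]
t 1.35 F [-0.  -0.5  0.2] tcp [0.5471 0.0466 0.4781] row [ 1.226 -2.785  0.367] [0.    0.    0.207]
```

```bash
python3 -m inch '[[[0.2,-0.3,0.1,0,0,0.06],[0.2,-0.6,0.1,0,0,0.12],[0.2,-0.9,0.1,0,0,0.18],[0.2,-1,0.1,0,0,0.207]]]' 0 20; python3 -m inch '[[[0,-0.3,0,0,0,0],[0,-0.6,0,0,0,0],[0,-0.9,0,0,0,0],[0,-1,0,0,0,0]]]'; python3 -c "
from h import *
go(NU(.13,0,0))"
```

```text
t: 1.85
eef_pos: [0.3419, 0.4005, 0.4253]
ee_rot: [-3.141, -0.0, 0.19]
force: [-0.1, -0.1, -0.3]
width: 0.053
t: 2.35
eef_pos: [0.3414, 0.2008, 0.4251]
ee_rot: [-3.14, -0.001, 0.185]
force: [1.2, 0.3, 0.1]
width: 0.0134
t 2.35 F [1.2 0.3 0.1] tcp [0.3524 0.0102 0.346 ] row [ 0.055 -0.953 -0.395] [ 0.04  -0.218 -0.   ]
```

```bash
python3 -m inch '[[[0.02,-0.25,0,0.01,-0.05,0],[0.03,-0.5,-0.1,0.02,-0.11,0],[0.05,-0.75,-0.2,0.03,-0.165,0],[0.055,-0.95,-0.3,0.04,-0.218,0],[0.055,-0.953,-0.395,0.04,-0.218,0],[0.055,-0.953,-0.395,0.04,-0.218,0]]]'
python3 - <<'E'
from h import *
from station import arm
import cv2
tipNU()
cv2.imwrite('pics/w1.png',arm.grab_frame('wrist')); f=arm.grab_frame('side'); cv2.imwrite('pics/s1.png',f[120:360,200:460].repeat(2,0).repeat(2,1))
p=arm.camera_params('wrist'); print(p['pose'])
for y in (.076,0,-.076): print(np.round(proj(p,w([NU(.03,0,y),NU(.055,0,y),NU(.01,0,y+.038)],POSE))))
E
```

```text
t: 3.1
eef_pos: [0.3843, -0.0168, 0.3878]
ee_rot: [-3.099, -0.64, 0.185]
force: [0.4, 0.7, 0.4]
width: 0.0003
tip N 145.5 U 36.6 y -24.9 F_NUy [-0.1  0.7  0.6] w 0.0003 rot [-3.099 -0.64   0.185] t 3.1
[[ 0.21125111 -0.9078455   0.36220093  0.44931646]
 [-0.97688524 -0.18371093  0.10929555 -0.00196104]
 [-0.03268321 -0.37691755 -0.92567001  0.4136476 ]
 [ 0.          0.          0.          1.        ]]
[[184. 279.]
 [170. 294.]
 [143. 268.]]
[[291. 280.]
 [287. 296.]
 [243. 269.]]
[[401. 282.]
 [407. 298.]
 [345. 271.]]
```

View pics/w1.png

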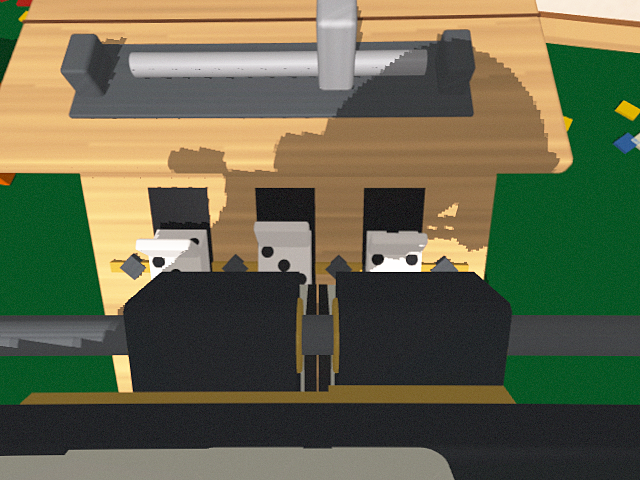

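View pics/s1.png

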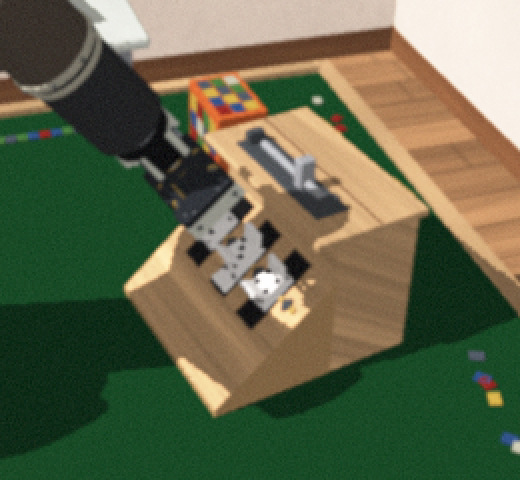

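```bash
python3 -c "
from h import *
go(NU(.13,-.0,0))"
```

```text
t 3.2 F [ 0.8  0.1 -0.9] tcp [0.3524 0.0102 0.346 ] row [-0.16   0.126 -0.212] [-0.007 -0.02  -0.009]
```

```bash
python3 -c "
from h import *
go(NU(.13,-.05,0))"; python3 -m inch '[[[-0.16,0.05,-0.1,0,-0.02,-0.01],[-0.35,0.09,-0.37,0,-0.02,-0.009],[-0.35,0.09,-0.37,0,-0.02,-0.009],[-0.35,0.09,-0.37,0,-0.02,-0.009],[-0.35,0.09,-0.37,0,-0.02,-0.009]]]';  python3 - <<'E'
from h import *
from station import arm
import cv2
tipNU()
p=arm.camera_params('wrist')
cv2.imwrite('pics/w2.png',arm.grab_frame('wrist'))
for y in (.076,0,-.076): print(np.round(proj(p,w([NU(.03,0,y),NU(.055,0,y),NU(.01,0,y+.038),NU(.01,0,y-.038)],POSE))))
s=arm.get_state(); print(proj(p,s['eef_pos']+Ro.from_euler('xyz',s['ee_rot']).apply([[0,0,.1781],[.01,0,.1781]])))
go(NU(.13,0,0))
E
```

```text
t 3.2 F [ 0.8  0.1 -0.9] tcp [0.3148 0.0031 0.3139] row [-0.348  0.091 -0.373] [-0.007 -0.02  -0.009]
t: 3.82
eef_pos: [0.3579, -0.0591, 0.3561]
ee_rot: [-3.05, -0.662, 0.175]
force: [0.1, 0.8, 0.4]
width: 0.0005
tip N 143.2 U -5.4 y -53.9 F_NUy [0.2 0.4 0.7] w 0.0005 rot [-3.05  -0.662  0.175] t 3.83
[[142. 224.]
 [122. 234.]
 [105. 217.]
 [206. 218.]]
[[251. 225.]
 [241. 235.]
 [206. 218.]
 [310. 219.]]
[[365. 226.]
 [366. 237.]
 [310. 219.]
 [420. 220.]]
[[317.3832583  308.45609206]
 [317.39916897 285.29108231]]
t 3.88 F [ 0.3 -0.4 -1.2] tcp [0.3524 0.0102 0.346 ] row [-0.027  0.348 -0.048] [-0.02  -0.016 -0.015]
```

View pics/w2.png

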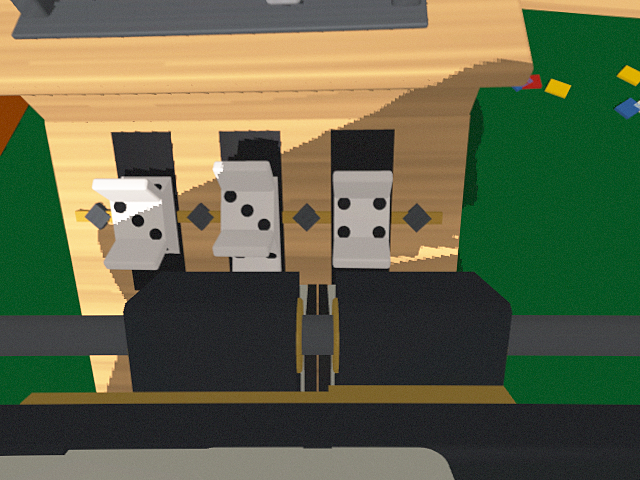

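Run:
```python
from station import arm
s=arm.get_state(); print(s['q'],s['qd'].round(3),s['eef_pos'],s['ee_rot'])
```

```text
[ 0.41421762 -0.3620317  -1.0160906   0.22152065 -0.25801396  1.16796774] [-0.001 -0.003 -0.003  0.032 -0.009 -0.041] [ 0.35777573 -0.05934582  0.35566885] [-3.04997548 -0.66139591  0.17496472]
```

Run:
```python
from station import arm
print([a for a in dir(arm) if not a.startswith('__')])
```

```text
['Unreachable', 'camera_params', 'get_state', 'grab_frame', 'job_done', 'regions_of', 'search_frame', 'tip_reach']
```

```bash
cat >> h.py <<'E'
def pt(r,t,a,y): # radial r, tangential t at angle a (towards +U), locker coords
    return NU(r*np.cos(a)-t*np.sin(a), r*np.sin(a)+t*np.cos(a), y)
import cv2
def overlay(img,p,angs,pose,out,crop,fx):
    im=img.copy(); x0,y0,x1,y1=crop
    im=cv2.resize(im[y0:y1,x0:x1],None,fx=fx,fy=fx,interpolation=cv2.INTER_CUBIC)
    def line(P,c):
        q=(proj(p,w(P,pose))-[x0,y0]+.5)*fx
        cv2.polylines(im,[q.round().astype(int)],True,c,1)
    for y,a in zip((.076,0,-.076),angs):
        for k in (-3,-1,1):
            b=np.radians(a+30*k)
            if abs(np.degrees(b))<75:
              for r in (.055,): line([pt(r,.004*i,b,y+.018*j) for i,j in((1,1),(1,-1),(-1,-1),(-1,1))],(0,0,255))
              line([pt(.0346,0,b,y+.018),pt(.0346,0,b,y-.018)],(255,0,255))
    for yy in (.114,.038,-.038,-.114): line([NU(.01,0,yy),NU(.01,0.001,yy)],(255,0,0))
    cv2.imwrite(out,im)
E
python3 - <<'E'
from h import *
from station import arm
from scipy.optimize import least_squares
pw=arm.camera_params('wrist'); ps=arm.camera_params('scene')
A=[[-.0064,y,.1177] for y in (.114,.038,-.038,-.114)]
ow=np.array([(97,215),(201,216),(306,217),(417,217)],float)
os_=np.array([(104,353),(205,345),(306,336),(404,327)])/3.9+[245,150]
r=least_squares(lambda v:np.r_[(proj(pw,w(A,v))-ow).ravel()/1.4,(proj(ps,w(A,v))-os_).ravel()/.5],POSE); print(r.x, np.degrees(r.x[2]),r.fun.round(1))
r2=least_squares(lambda v:(proj(pw,w(A,v))-ow).ravel(),POSE); print('wrist only',r2.x,r2.fun.round(1))
overlay(cv2.imread('pics/w2.png'),pw,(0,15,0),r2.x,'pics/o2.png',(60,110,480,310),1.9)
E
```

```text
[0.54711235 0.04891859 0.18867829] 10.810469900620438 [ 3.   0.7  0.9  0.5  0.6  0.2 -0.8  0.6 -1.   0.3 -1.3 -0.3 -1.8 -0.4
 -1.1 -0.5]
wrist only [0.54729132 0.04989638 0.18984282] [ 3.1  0.8  0.1  0.3 -0.4 -0.2 -2.5  0.2]
```

View pics/o2.png

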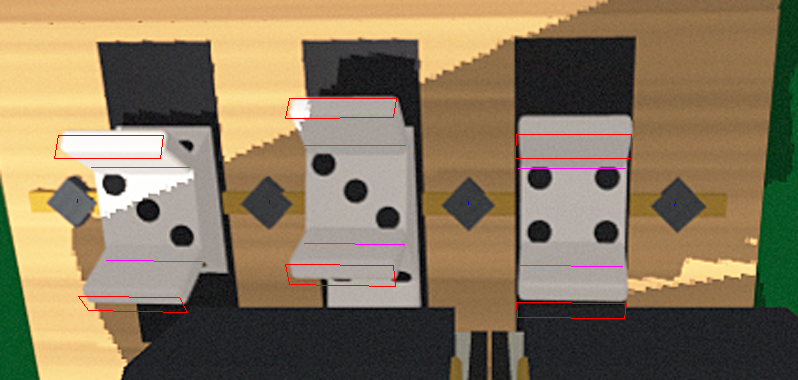

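```bash
sed -i 's/^POSE=.*/POSE=(0.5471,0.049,0.188)/' h.py; python3 -c "
from h import *
go(NU(.085,-.04,-.076),-25);go(NU(.042,-.042,-.076),-25)"
```

```text
t 3.88 F [ 0.3 -0.4 -1.2] tcp [ 0.4036 -0.0557  0.3108] row [ 0.229  0.018 -0.224] [-0.037  0.066 -0.011]
t 3.88 F [ 0.3 -0.4 -1.2] tcp [ 0.4292 -0.0508  0.2766] row [ 0.357  0.043 -0.395] [-0.037  0.066 -0.011]
```

```bash
python3 -m inch '[[[0.15,0.02,0,-0.03,0.05,-0.01],[0.229,0.018,-0.1,-0.037,0.066,-0.011],[0.229,0.018,-0.224,-0.037,0.066,-0.011],[0.229,0.018,-0.224,-0.037,0.066,-0.011]]]'; python3 -c "
from h import *
tipNU();go(NU(.085,-.04,-.076),-25);go(NU(.042,-.042,-.076),-25)
from station import arm;print(arm.get_state()['q'])"
```

```text
t: 4.38
eef_pos: [0.4032, -0.0561, 0.3097]
ee_rot: [3.141, -0.432, 0.187]
force: [0.4, -0.4, 0.2]
width: 0.0
tip N 84.6 U -41.8 y -76.4 F_NUy [-0.   0.3 -0.4] w 0.0 rot [ 3.141 -0.432  0.187] t 4.38
t 4.38 F [ 0.4 -0.4  0.2] tcp [ 0.4036 -0.0557  0.3108] row [0.002 0.002 0.006] [ 0.    -0.001  0.   ]
t 4.38 F [ 0.4 -0.4  0.2] tcp [ 0.4292 -0.0508  0.2766] row [ 0.13   0.027 -0.165] [ 0.    -0.001  0.   ]
[ 0.38242873 -0.13760273 -0.94614394  0.2424296  -0.34651869  1.16473334]
```

```bash
python3 -m inch '[[[0.05,0.01,-0.06,0,0,0],[0.1,0.02,-0.12,0,0,0],[0.13,0.027,-0.163,0,0,0],[0.13,0.027,-0.163,0,0,0]]]'; python3 -c "
from h import *
tipNU();go(NU(.042,.009,-.076),-25)
import cv2;from station import arm;cv2.imwrite('pics/w3.png',arm.grab_frame('wrist'))"
```

```text
t: 4.88
eef_pos: [0.4299, -0.0507, 0.2792]
ee_rot: [-3.141, -0.437, 0.187]
force: [0.0, 0.0, -0.9]
width: 0.0004
tip N 43.5 U -39.7 y -76.1 F_NUy [-0.7 -0.6  0. ] w 0.0004 rot [-3.141 -0.437  0.187] t 4.88
t 4.88 F [ 0.   0.  -0.9] tcp [ 0.4676 -0.0435  0.3094] row [0.189 0.036 0.151] [-0.  0.  0.]
```

View pics/w3.png

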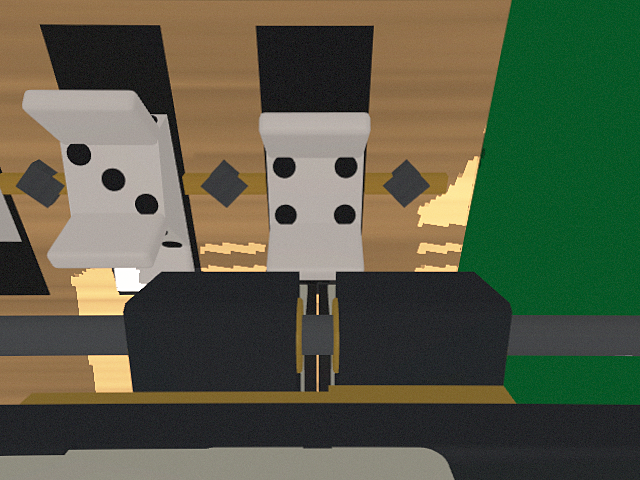

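```bash
python3 -m inch '[[[0.04,0.007,0.03,0,0,0],[0.08,0.014,0.06,0,0,0],[0.12,0.021,0.09,0,0,0],[0.15,0.028,0.12,0,0,0],[0.17,0.032,0.135,0,0,0],[0.189,0.036,0.15,0,0,0],[0.189,0.036,0.15,0,0,0]]]'; python3 -c "
from h import *
tipNU();go(NU(.042,.009,-.076),-25)
import cv2;from station import arm;p=arm.camera_params('wrist');f=arm.grab_frame('wrist');cv2.imwrite('pics/w4.png',f)
overlay(f,p,(4,16,0),POSE,'pics/o4.png',(0,80,640,480),1.2)"
```

```text
t: 5.8
eef_pos: [0.4677, -0.0437, 0.3089]
ee_rot: [-3.141, -0.438, 0.186]
force: [-1.9, -1.1, -0.2]
width: 0.0005
tip N 41.6 U 9.0 y -76.1 F_NUy [ 1.2 -1.7 -0.8] w 0.0005 rot [-3.141 -0.438  0.186] t 5.8
t 5.8 F [-1.9 -1.1 -0.2] tcp [ 0.4676 -0.0435  0.3094] row [-0.     0.001  0.002] [-0.  0.  0.]
```

View pics/o4.png

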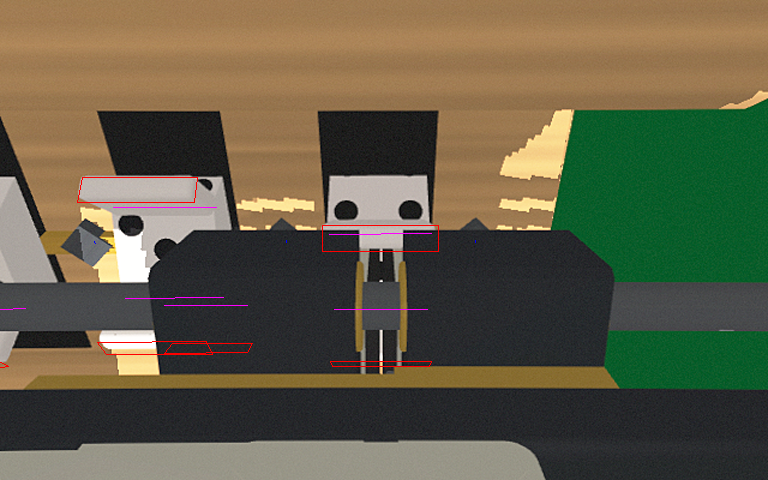

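```bash
python3 -c "
from h import *
go(NU(.045,.0,-.076),-25);go(NU(.09,-.03,-.05),-25)"
```

```text
t 5.85 F [-1.4 -1.6 -1.3] tcp [ 0.4589 -0.0451  0.3059] row [-0.043 -0.007 -0.015] [-0.  0.  0.]
t 5.85 F [-1.4 -1.6 -1.3] tcp [ 0.4031 -0.0293  0.3211] row [-0.323  0.072  0.061] [-0.  0.  0.]
```

```bash
python3 -m inch '[[[-0.04,-0.007,-0.015,0,0,0],[-0.1,-0.02,0.06,0,0,0],[-0.17,-0.031,0.138,0,0,0],[-0.323,0.072,0.061,0,0,0],[-0.323,0.072,0.061,0,0,0],[-0.323,0.072,0.061,0,0,0]]]'; python3 -c "
from h import *
tipNU()
import cv2;from station import arm;p=arm.camera_params('wrist');f=arm.grab_frame('wrist');cv2.imwrite('pics/w5.png',f)
overlay(f,p,(4,16,0),POSE,'pics/o5.png',(60,80,480,310),1.9)"
```

```text
t: 6.6
eef_pos: [0.4031, -0.029, 0.3215]
ee_rot: [-3.14, -0.439, 0.187]
force: [0.4, 0.4, 0.0]
width: 0.0006
tip N 90.2 U -29.2 y -49.5 F_NUy [-0.3  0.4  0.4] w 0.0006 rot [-3.14  -0.439  0.187] t 6.6
```

View pics/o5.png

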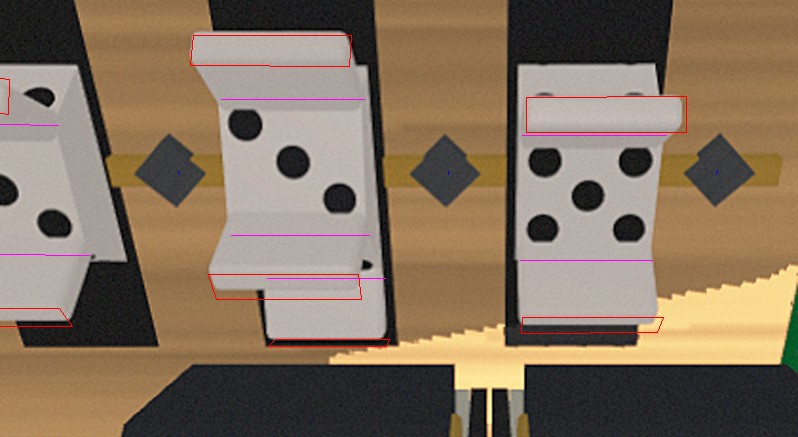

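```bash
python3 -c "
from h import *
go(NU(.085,-.045,.076),-25);go(NU(.0425,-.044,.076),-25);go(NU(.042,.009,.076),-25)"
```

```text
t 6.65 F [0.1 0.3 0.7] tcp [0.3714 0.0929 0.3076] row [-0.16  0.61 -0.07] [-0.001  0.001  0.   ]
t 6.65 F [0.1 0.3 0.7] tcp [0.399  0.0982 0.2757] row [-0.022  0.636 -0.23 ] [-0.001  0.001  0.   ]
t 6.65 F [0.1 0.3 0.7] tcp [0.4392 0.1058 0.3094] row [ 0.179  0.674 -0.061] [-0.001  0.001  0.   ]
```

```bash
python3 -m inch '[[[-0.05,0.2,0,0,0,0],[-0.1,0.4,0,0,0,0],[-0.16,0.61,-0.03,0,0,0],[-0.16,0.61,-0.07,0,0,0],[-0.16,0.61,-0.07,0,0,0],[-0.11,0.62,-0.12,0,0,0]]]'; python3 -c "
from h import *
from station import arm
tipNU();print(arm.get_state()['q'])
go(NU(.0425,-.044,.076),-25);go(NU(.042,.009,.076),-25)"
```

```text
t: 7.4
eef_pos: [0.3997, 0.0924, 0.3189]
ee_rot: [-3.128, -0.404, 0.185]
force: [-0.6, -0.2, 1.8]
width: 0.0005
tip N 77.5 U -22.0 y 72.3 F_NUy [ 1.8  0.7 -0.1] w 0.0005 rot [-3.128 -0.404  0.185] t 7.4
[ 0.74813235 -0.14330201 -1.01559831  0.54114159 -0.39652038  0.53990236]
t 7.4 F [-0.6 -0.2  1.8] tcp [0.399  0.0982 0.2757] row [-0.003  0.029 -0.216] [-0.002 -0.011 -0.001]
t 7.4 F [-0.6 -0.2  1.8] tcp [0.4392 0.1058 0.3094] row [ 0.198  0.067 -0.048] [-0.002 -0.011 -0.001]
```

```bash
python3 -c "
from h import *
go(NU(.08,-.047,.076),-18);go(NU(.043,-.046,.076),-18);go(NU(.043,.009,.076),-18)"
```

```text
t 7.4 F [-0.6 -0.2  1.8] tcp [0.3929 0.097  0.3105] row [-0.034  0.023 -0.042] [-0.009  0.027 -0.   ]
t 7.4 F [-0.6 -0.2  1.8] tcp [0.4171 0.1016 0.2828] row [ 0.087  0.046 -0.181] [-0.009  0.027 -0.   ]
t 7.4 F [-0.6 -0.2  1.8] tcp [0.4584 0.1095 0.3181] row [ 0.294  0.086 -0.004] [-0.009  0.027 -0.   ]
```

```bash
python3 -m inch '[[[-0.034,0.023,-0.02,-0.009,0.027,0],[-0.034,0.023,-0.042,-0.009,0.027,0],[-0.034,0.023,-0.042,-0.009,0.027,0]]]'; python3 -c "
from h import *
from station import arm
tipNU();print(arm.get_state()['q'])
go(NU(.043,-.046,.076),-18);go(NU(.043,.0095,.076),-18)"
```

```text
t: 7.78
eef_pos: [0.3928, 0.0971, 0.3099]
ee_rot: [3.141, -0.316, 0.19]
force: [-0.1, -0.4, 0.3]
width: 0.0006
tip N 79.5 U -47.1 y 76.0 F_NUy [ 0.3  0.1 -0.4] w 0.0006 rot [ 3.141 -0.316  0.19 ] t 7.78
[ 0.79940708 -0.11825409 -0.95375404  0.37864667 -0.50427669  0.64998061]
t 7.78 F [-0.1 -0.4  0.3] tcp [0.4171 0.1016 0.2828] row [ 0.121  0.023 -0.136] [ 0.     0.001 -0.001]
t 7.78 F [-0.1 -0.4  0.3] tcp [0.4588 0.1096 0.3184] row [0.33  0.062 0.043] [ 0.     0.001 -0.001]
```

Reached cleanly. Descend below the lower rib and sweep up.

```bash
python3 -m inch '[[[0.04,0.01,-0.045,0,0,0],[0.08,0.015,-0.09,0,0,0],[0.121,0.023,-0.136,0,0,0],[0.121,0.023,-0.136,0,0,0]]]'; python3 -c "
from h import *
from station import arm
tipNU();print(arm.get_state()['q'])
go(NU(.043,-.01,.076),-18);go(NU(.043,.0095,.076),-18)"
```

```text
t: 8.28
eef_pos: [0.4167, 0.1015, 0.2824]
ee_rot: [3.14, -0.314, 0.19]
force: [-0.0, -0.9, 0.4]
width: 0.0003
tip N 42.9 U -46.5 y 75.8 F_NUy [ 0.4  0.1 -0.9] w 0.0003 rot [ 3.14  -0.314  0.19 ] t 8.28
[ 0.73974447 -0.02380874 -0.96864097  0.4413752  -0.39059687  0.63157202]
t 8.28 F [-0.  -0.9  0.4] tcp [0.4442 0.1068 0.3059] row [0.137 0.026 0.118] [ 0.     0.    -0.001]
t 8.28 F [-0.  -0.9  0.4] tcp [0.4588 0.1096 0.3184] row [0.211 0.04  0.18 ] [ 0.     0.    -0.001]
```

```bash
python3 -m inch '[[[0.04,0.008,0.034,0,0,0],[0.08,0.015,0.068,0,0,0],[0.12,0.022,0.102,0,0,0],[0.15,0.028,0.128,0,0,0],[0.18,0.034,0.154,0,0,0],[0.2,0.038,0.17,0,0,0],[0.21,0.04,0.18,0,0,0],[0.21,0.04,0.18,0,0,0]]]'; python3 -c "
from h import *
tipNU();go(NU(.045,.001,.076),-18);go(NU(.085,.003,.076),-18);go(NU(.095,-.03,.03),-23)
"
```

```text
t: 9.28
eef_pos: [0.4589, 0.1103, 0.3192]
ee_rot: [3.141, -0.315, 0.191]
force: [-0.9, -1.4, -0.1]
width: 0.0007
tip N 43.3 U 10.3 y 76.8 F_NUy [ 0.6 -0.9 -1.2] w 0.0007 rot [ 3.141 -0.315  0.191] t 9.28
t 9.28 F [-0.9 -1.4 -0.1] tcp [0.4512 0.1081 0.3145] row [-0.039 -0.011 -0.023] [ 0.     0.    -0.001]
t 9.28 F [-0.9 -1.4 -0.1] tcp [0.4274 0.1036 0.3464] row [-0.158 -0.034  0.136] [ 0.     0.    -0.001]
t 9.28 F [-0.9 -1.4 -0.1] tcp [0.3906 0.0498 0.3274] row [-0.342 -0.303  0.041] [ 0.005 -0.027 -0.001]
```

```bash
python3 -m inch '[[[-0.039,-0.01,-0.02,0,0,0],[-0.1,-0.02,0.06,0,0,0],[-0.158,-0.034,0.136,0,0,0],[-0.25,-0.15,0.136,0.005,-0.027,0],[-0.342,-0.303,0.07,0.005,-0.027,0],[-0.342,-0.303,0.041,0.005,-0.027,0],[-0.342,-0.303,0.041,0.005,-0.027,0]]]'; python3 -c "
from h import *
tipNU()
import cv2;from station import arm;p=arm.camera_params('wrist');f=arm.grab_frame('wrist');cv2.imwrite('pics/w6.png',f)
overlay(f,p,(0,16,0),POSE,'pics/o6.png',(0,50,480,310),1.65)"
```

```text
t: 10.15
eef_pos: [0.3904, 0.0499, 0.3275]
ee_rot: [3.141, -0.402, 0.191]
force: [0.5, 1.1, 0.1]
width: 0.0007
tip N 95.0 U -29.9 y 30.3 F_NUy [-0.4  0.6  1. ] w 0.0007 rot [ 3.141 -0.402  0.191] t 10.15
```

View pics/o6.png

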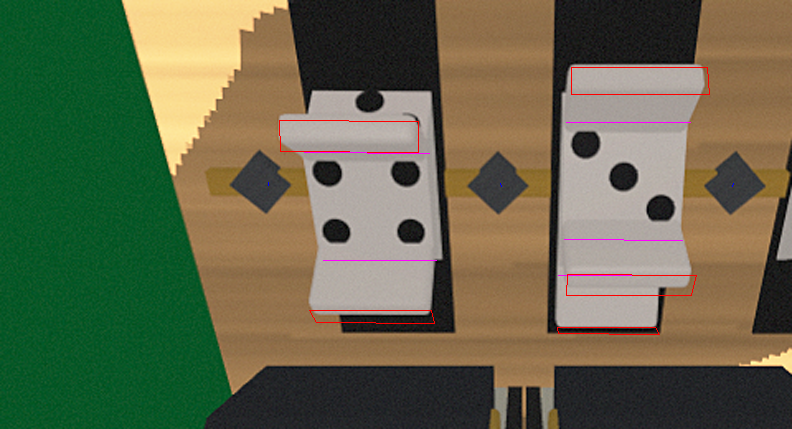

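```bash
python3 -c "
from h import *
go(NU(.085,.013,.0),-25);go(NU(.04,.011,.0),-25);go(NU(.039,-.015,.0),-25);
"
```

```text
t 10.2 F [-0.2 -0.8 -0.2] tcp [0.4293 0.0266 0.3449] row [ 0.193 -0.118  0.086] [ 0.002 -0.011 -0.001]
t 10.2 F [-0.2 -0.8 -0.2] tcp [0.4562 0.0317 0.3091] row [ 0.327 -0.093 -0.093] [ 0.002 -0.011 -0.001]
t 10.2 F [-0.2 -0.8 -0.2] tcp [0.4372 0.0281 0.2916] row [ 0.232 -0.111 -0.18 ] [ 0.002 -0.011 -0.001]
```

```bash
python3 -m inch '[[[0.1,-0.118,0.086,0.002,-0.011,0],[0.193,-0.118,0.086,0.002,-0.011,0],[0.193,-0.118,0.086,0.002,-0.011,0],[0.24,-0.11,0.025,0.002,-0.011,0],[0.29,-0.1,-0.04,0.002,-0.011,0],[0.327,-0.093,-0.093,0.002,-0.011,0],[0.327,-0.093,-0.093,0.002,-0.011,0]]]'; python3 -c "
from h import *
tipNU();go(NU(.039,-.015,.0),-25);
"
```

```text
t: 11.08
eef_pos: [0.4556, 0.0312, 0.3076]
ee_rot: [3.139, -0.434, 0.192]
force: [1.2, 0.7, 1.0]
width: 0.0002
tip N 39.4 U 9.1 y -0.5 F_NUy [-0.1  1.7  0.5] w 0.0002 rot [ 3.139 -0.434  0.192] t 11.07
t 11.07 F [1.2 0.7 1. ] tcp [0.4372 0.0281 0.2916] row [-0.092 -0.016 -0.08 ] [ 0.001 -0.001 -0.001]
```

```bash
python3 -m inch '[[[-0.03,-0.005,-0.026,0,0,0],[-0.06,-0.01,-0.052,0,0,0],[-0.092,-0.016,-0.08,0,0,0],[-0.092,-0.016,-0.08,0,0,0],[-0.08,-0.014,-0.07,0,0,0],[-0.14,-0.025,0.02,0,0,0],[-0.2,-0.04,0.1,0,0,0],[-0.24,-0.045,0.14,0,0,0]]]'; python3 -c "
from h import *
tipNU()
import cv2;from station import arm;p=arm.camera_params('wrist');f=arm.grab_frame('wrist');cv2.imwrite('pics/w7.png',f)
overlay(f,p,(1,-5,1),POSE,'pics/o7.png',(50,50,590,400),1.45)
go(NU(.085,.04,.0),-30);go(NU(.042,.038,.0),-30);go(NU(.042,-.0112,.0),-30)"
```

```text
t: 12.08
eef_pos: [0.4071, 0.0218, 0.3369]
ee_rot: [3.14, -0.435, 0.191]
force: [0.3, 0.7, -0.2]
width: 0.0005
tip N 93.5 U -9.7 y -0.7 F_NUy [-0.4  0.2  0.6] w 0.0005 rot [ 3.14  -0.435  0.191] t 12.07
t 12.12 F [-0.6 -1.2  0.7] tcp [0.436  0.0279 0.3551] row [0.147 0.032 0.088] [ 0.006 -0.027 -0.001]
t 12.12 F [-0.6 -1.2  0.7] tcp [0.4617 0.0328 0.3208] row [ 0.275  0.056 -0.084] [ 0.006 -0.027 -0.001]
t 12.12 F [-0.6 -1.2  0.7] tcp [0.4247 0.0257 0.2892] row [ 0.09   0.021 -0.242] [ 0.006 -0.027 -0.001]
```

View pics/o7.png

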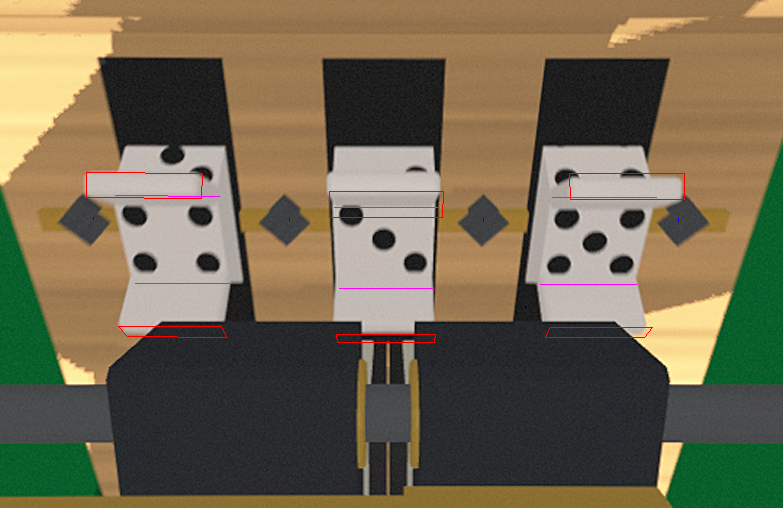

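```bash
python3 -c "
from h import *
go(NU(.085,.05,.0),-30);go(NU(.044,.044,.0),-30);go(NU(.042,-.0112,.0),-30)"; python3 -m inch '[[[0.09,0.02,0.14,0.006,-0.027,0],[0.185,0.039,0.12,0.006,-0.027,0],[0.185,0.039,0.12,0.006,-0.027,0],[0.185,0.039,0.12,0.006,-0.027,0]]]'; python3 -c "
from h import *
tipNU();go(NU(.085,.05,.0),-30);go(NU(.044,.045,.0),-30)"
```

```text
t 12.12 F [-0.6 -1.2  0.7] tcp [0.4436 0.0293 0.3615] row [0.185 0.039 0.12 ] [ 0.006 -0.027 -0.001]
t 12.12 F [-0.6 -1.2  0.7] tcp [0.4649 0.0334 0.3262] row [ 0.291  0.059 -0.057] [ 0.006 -0.027 -0.001]
t 12.12 F [-0.6 -1.2  0.7] tcp [0.4247 0.0257 0.2892] row [ 0.09   0.021 -0.242] [ 0.006 -0.027 -0.001]
t: 12.62
eef_pos: [0.4443, 0.0294, 0.3597]
ee_rot: [-3.141, -0.521, 0.189]
force: [0.1, 0.2, -0.3]
width: 0.0003
tip N 83.2 U 48.9 y 0.2 F_NUy [-0.3 -0.2  0.2] w 0.0003 rot [-3.141 -0.521  0.189] t 12.62
t 12.62 F [ 0.1  0.2 -0.3] tcp [0.4436 0.0293 0.3615] row [-0.004 -0.001  0.009] [ 0.    -0.001 -0.001]
t 12.62 F [ 0.1  0.2 -0.3] tcp [0.4657 0.0335 0.3269] row [ 0.107  0.02  -0.164] [ 0.    -0.001 -0.001]
```

```bash
python3 -m inch '[[[0.04,0.007,-0.05,0,0,0],[0.08,0.014,-0.11,0,0,0],[0.107,0.02,-0.16,0,0,0],[0.107,0.02,-0.16,0,0,0]]]'; python3 -c "
from h import *
tipNU()
import cv2;from station import arm;cv2.imwrite('pics/w8.png',arm.grab_frame('wrist')); f=arm.grab_frame('side'); cv2.imwrite('pics/s8.png',cv2.resize(f[150:300,250:410],None,fx=3.5,fy=3.5))
go(NU(.042,-.0112,.0),-30)"
```

```text
t: 13.12
eef_pos: [0.4655, 0.033, 0.3274]
ee_rot: [3.142, -0.52, 0.19]
force: [-0.3, -0.9, -0.5]
width: 0.0004
tip N 44.7 U 44.5 y -0.3 F_NUy [-0.1 -0.6 -0.8] w 0.0004 rot [ 3.142 -0.52   0.19 ] t 13.12
t 13.22 F [ 1.  -0.4  0.2] tcp [0.4247 0.0257 0.2892] row [-0.206 -0.038 -0.197] [-0.    -0.    -0.001]
```

View pics/w8.png

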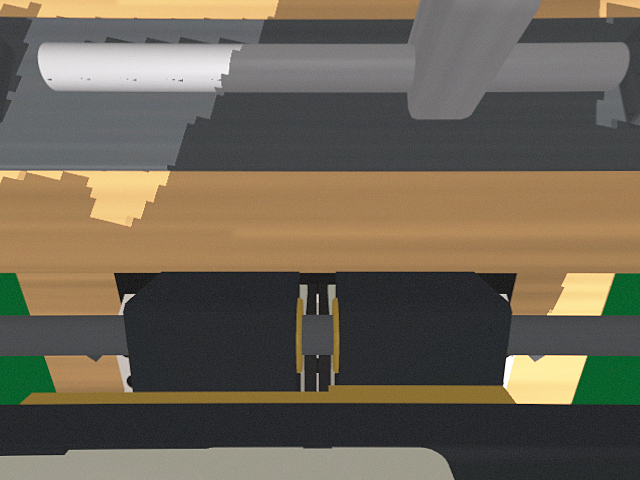

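View pics/s8.png

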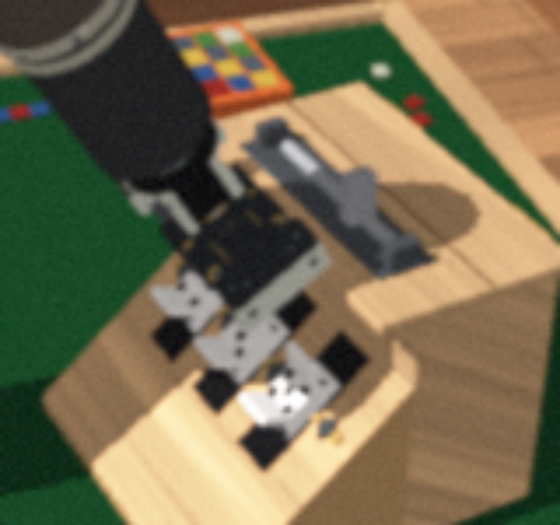

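```bash
python3 -m inch '[[[-0.035,-0.006,-0.035,0,0,0],[-0.07,-0.013,-0.07,0,0,0],[-0.105,-0.02,-0.1,0,0,0],[-0.14,-0.027,-0.133,0,0,0],[-0.17,-0.032,-0.162,0,0,0],[-0.19,-0.036,-0.182,0,0,0],[-0.205,-0.038,-0.197,0,0,0],[-0.205,-0.038,-0.197,0,0,0]]]'; python3 -c "
from h import *
tipNU()
go(NU(.044,-.005,.0),-30);go(NU(.095,-.01,.0),-25);go(NU(.095,-.03,.0),-25)"
```

```text
t: 14.22
eef_pos: [0.4412, 0.0154, 0.3109]
ee_rot: [-3.116, -0.49, 0.19]
force: [0.2, -0.4, -0.7]
width: 0.0003
tip N 50.6 U 7.9 y -8.5 F_NUy [-0.6 -0.3 -0.5] w 0.0003 rot [-3.116 -0.49   0.19 ] t 14.22
t 14.22 F [ 0.2 -0.4 -0.7] tcp [0.4281 0.0264 0.2947] row [-0.066  0.055 -0.081] [-0.005 -0.012 -0.005]
t 14.22 F [ 0.2 -0.4 -0.7] tcp [0.4056 0.0221 0.3378] row [-0.178  0.034  0.134] [-0.01   0.015 -0.004]
t 14.22 F [ 0.2 -0.4 -0.7] tcp [0.3906 0.0192 0.3249] row [-0.253  0.019  0.07 ] [-0.01   0.015 -0.004]
```

```bash
python3 -c "
from h import *
go(NU(.05,.011,.0),-20);go(NU(.042,.01,.0),-20);go(NU(.041,-.012,.0),-20)"
```

```text
t 14.22 F [ 0.2 -0.4 -0.7] tcp [0.464  0.0332 0.3227] row [0.114 0.089 0.059] [-0.016  0.043 -0.004]
t 14.22 F [ 0.2 -0.4 -0.7] tcp [0.4683 0.034  0.316 ] row [0.135 0.093 0.025] [-0.016  0.043 -0.004]
t 14.22 F [ 0.2 -0.4 -0.7] tcp [0.4523 0.031  0.3011] row [ 0.056  0.078 -0.049] [-0.016  0.043 -0.004]
```

```bash
python3 -m inch '[[[0.114,0.089,0.059,-0.016,0.043,-0.004],[0.114,0.089,0.059,-0.016,0.043,-0.004],[0.114,0.089,0.059,-0.016,0.043,-0.004],[0.125,0.091,0.04,-0.016,0.043,-0.004],[0.135,0.093,0.025,-0.016,0.043,-0.004],[0.135,0.093,0.025,-0.016,0.043,-0.004]]]'; python3 -c "
from h import *
tipNU()
import cv2;from station import arm;cv2.imwrite('pics/w9.png',arm.grab_frame('wrist'))
go(NU(.041,-.012,.0),-20)"
```

```text
t: 14.98
eef_pos: [0.468, 0.0335, 0.3154]
ee_rot: [3.14, -0.347, 0.188]
force: [0.1, 0.5, 0.7]
width: 0.0006
tip N 41.9 U 9.1 y -0.7 F_NUy [0.4 0.6 0.5] w 0.0006 rot [ 3.14  -0.347  0.188] t 14.97
t 15.03 F [ 0.1 -0.2 -0.5] tcp [0.4523 0.031  0.3011] row [-0.079 -0.013 -0.073] [ 0. -0.  0.]
```

View pics/w9.png

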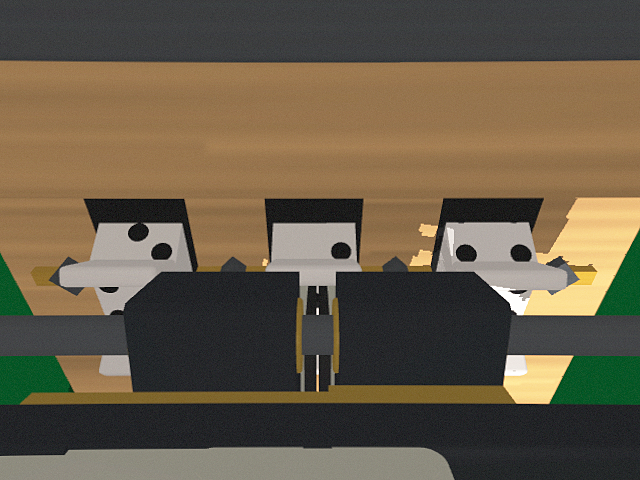

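```bash
python3 -c "
from h import *
go(NU(.09,.01,.0),-20);go(NU(.09,.05,.0),-28);go(NU(.044,.0455,.0),-28)"
```

```text
t 15.03 F [ 0.1 -0.2 -0.5] tcp [0.438  0.0282 0.3527] row [-0.151 -0.027  0.185] [ 0. -0.  0.]
t 15.03 F [ 0.1 -0.2 -0.5] tcp [0.4458 0.0297 0.3683] row [-0.112 -0.019  0.264] [ 0.009 -0.044  0.   ]
t 15.03 F [ 0.1 -0.2 -0.5] tcp [0.4714 0.0346 0.3302] row [0.017 0.005 0.073] [ 0.009 -0.044  0.   ]
```

```bash
python3 -m inch '[[[-0.05,-0.01,0.06,0,0,0],[-0.1,-0.02,0.125,0,0,0],[-0.151,-0.027,0.185,0.005,-0.02,0],[-0.14,-0.02,0.25,0.009,-0.044,0],[-0.112,-0.019,0.264,0.009,-0.044,0],[-0.07,-0.01,0.2,0.009,-0.044,0],[-0.025,0,0.135,0.009,-0.044,0],[0.017,0.005,0.073,0.009,-0.044,0]]]'; python3 -m inch '[[[0,0,0,0,0,0],[0,0,0,0,0,0]]]';  python3 -c "
from h import *
tipNU()
go(NU(.043,.03,.0),-26);go(NU(.0425,.015,.0),-24);go(NU(.042,.0,.0),-22);go(NU(.041,-.006,.0),-20);go(NU(.041,-.012,.0),-20)"
```

```text
t: 16.02
eef_pos: [0.4727, 0.0349, 0.33]
ee_rot: [-3.141, -0.487, 0.187]
force: [1.1, 0.7, 0.8]
width: 0.0
t: 16.27
eef_pos: [0.472, 0.0347, 0.3307]
ee_rot: [-3.141, -0.488, 0.187]
force: [-0.0, 1.0, -0.5]
width: 0.0007
tip N 44.0 U 46.1 y 0.1 F_NUy [-0.5 -0.2  1. ] w 0.0007 rot [-3.141 -0.488  0.187] t 16.27
t 16.27 F [-0.   1.  -0.5] tcp [0.4658 0.0335 0.3223] row [-0.031 -0.006 -0.042] [-0.002  0.011  0.   ]
t 16.27 F [-0.   1.  -0.5] tcp [0.4604 0.0325 0.3149] row [-0.058 -0.011 -0.079] [-0.004  0.022  0.   ]
t 16.27 F [-0.   1.  -0.5] tcp [0.455  0.0315 0.3073] row [-0.085 -0.016 -0.117] [-0.006  0.033  0.   ]
t 16.27 F [-0.   1.  -0.5] tcp [0.4569 0.0318 0.3049] row [-0.076 -0.015 -0.129] [-0.009  0.043  0.   ]
t 16.27 F [-0.   1.  -0.5] tcp [0.4523 0.031  0.3011] row [-0.098 -0.019 -0.148] [-0.009  0.043  0.   ]
```

```bash
python3 -m inch '[[[-0.015,-0.003,-0.021,-0.001,0.005,0],[-0.031,-0.006,-0.042,-0.002,0.011,0],[-0.045,-0.009,-0.06,-0.003,0.016,0],[-0.058,-0.011,-0.079,-0.004,0.022,0]]]';  python3 -c "
from h import *
tipNU()
from station import arm
print(arm.get_state()['q'])
go(NU(.042,.0,.0),-22);go(NU(.041,-.006,.0),-20);go(NU(.041,-.012,.0),-20)"
```

```text
t: 16.77
eef_pos: [0.465, 0.0342, 0.3254]
ee_rot: [-3.137, -0.439, 0.188]
force: [-16.6, -28.9, 82.7]
width: 0.0002
tip N 46.5 U 29.0 y 1.6 F_NUy [ 77.3  36.6 -25.3] w 0.0002 rot [-3.137 -0.439  0.188] t 16.77
[ 0.52207682 -0.0463608  -0.88721116  0.41973428 -0.33831741  0.86859017]
t 16.77 F [-16.6 -28.9  82.7] tcp [0.455  0.0315 0.3073] row [-0.05  -0.014 -0.091] [-0.004  0.017 -0.001]
t 16.77 F [-16.6 -28.9  82.7] tcp [0.4569 0.0318 0.3049] row [-0.041 -0.012 -0.103] [-0.007  0.028 -0.001]
t 16.77 F [-16.6 -28.9  82.7] tcp [0.4523 0.031  0.3011] row [-0.063 -0.016 -0.122] [-0.007  0.028 -0.001]
```

```bash
python3 -m inch '[[[-0.03,-0.006,0.04,0,0,0],[-0.06,-0.012,0.075,0,0,0],[-0.06,-0.012,0.075,0,0,0]]]';  python3 -c "
from h import *
import cv2;from station import arm
tipNU()
go(NU(.075,.05,.0),-30);go(NU(.037,.047,.0),-30)
f=arm.grab_frame('side'); cv2.imwrite('pics/s10.png',cv2.resize(f[150:300,250:410],None,fx=3.5,fy=3.5,interpolation=cv2.INTER_CUBIC))"
```

```text
t: 17.15
eef_pos: [0.4475, 0.0305, 0.33]
ee_rot: [-3.139, -0.419, 0.188]
force: [-0.1, 1.3, -1.4]
width: 0.0002
tip N 62.5 U 14.8 y 0.9 F_NUy [-1.2 -0.8  1.3] w 0.0002 rot [-3.139 -0.419  0.188] t 17.15
t 17.15 F [-0.1  1.3 -1.4] tcp [0.4499 0.0305 0.3538] row [0.012 0.    0.119] [ 0.005 -0.033 -0.   ]
t 17.15 F [-0.1  1.3 -1.4] tcp [0.4716 0.0346 0.3228] row [ 0.121  0.021 -0.036] [ 0.005 -0.033 -0.   ]
```

View pics/s10.png

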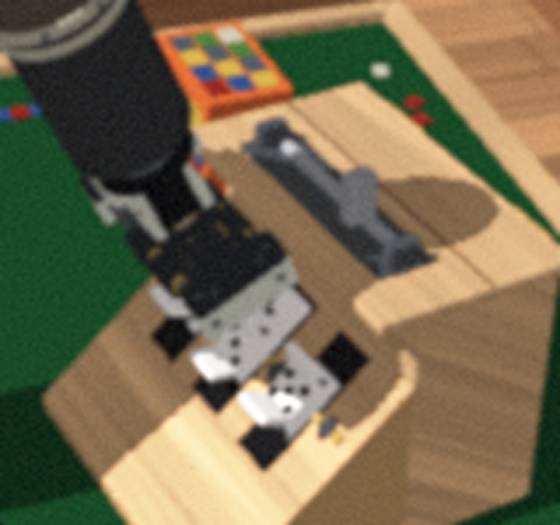

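```bash
python3 -m inch '[[[0,0,0.06,0.002,-0.015,0],[0.012,0,0.119,0.005,-0.033,0],[0.012,0,0.119,0.005,-0.033,0],[0.05,0.007,0.07,0.005,-0.033,0],[0.09,0.014,0.01,0.005,-0.033,0],[0.121,0.021,-0.036,0.005,-0.033,0],[0.121,0.021,-0.036,0.005,-0.033,0]]]';  python3 -c "
from h import *
import cv2;from station import arm
tipNU()
f=arm.grab_frame('side'); cv2.imwrite('pics/s11.png',cv2.resize(f[150:300,250:410],None,fx=3.5,fy=3.5,interpolation=cv2.INTER_CUBIC))
go(NU(.037,.03,.0),-28);go(NU(.04,.015,.0),-25);go(NU(.042,.0,.0),-22);go(NU(.041,-.006,.0),-20);go(NU(.041,-.012,.0),-20)"
```

```text
t: 18.08
eef_pos: [0.4737, 0.0333, 0.323]
ee_rot: [3.139, -0.517, 0.189]
force: [-0.3, 0.1, -0.0]
width: 0.0007
tip N 36.3 U 47.4 y -2.0 F_NUy [ 0.2 -0.3  0.1] w 0.0007 rot [ 3.139 -0.517  0.189] t 18.07
t 18.12 F [ 0.5 -0.6  0.6] tcp [0.4642 0.0332 0.3149] row [-0.047 -0.001 -0.043] [-0.001  0.009  0.   ]
t 18.12 F [ 0.5 -0.6  0.6] tcp [0.4592 0.0323 0.3117] row [-0.072 -0.006 -0.059] [-0.004  0.026  0.   ]
t 18.12 F [ 0.5 -0.6  0.6] tcp [0.455  0.0315 0.3073] row [-0.092 -0.01  -0.081] [-0.007  0.042  0.   ]
t 18.12 F [ 0.5 -0.6  0.6] tcp [0.4569 0.0318 0.3049] row [-0.083 -0.008 -0.093] [-0.009  0.053  0.   ]
t 18.12 F [ 0.5 -0.6  0.6] tcp [0.4523 0.031  0.3011] row [-0.106 -0.012 -0.112] [-0.009  0.053  0.   ]
```

View pics/s11.png

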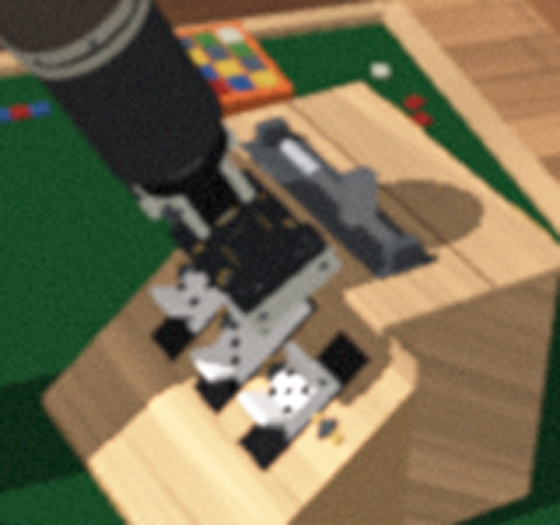

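Push gently for 2 rows first and check the force.

```bash
python3 -m inch '[[[-0.02,0,-0.02,0,0.003,0],[-0.035,0,-0.033,0,0.006,0]]]';  python3 -c "
from h import *
tipNU()
go(NU(.037,.03,.0),-28)"
```

```text
t: 18.38
eef_pos: [0.4661, 0.0339, 0.3179]
ee_rot: [-3.139, -0.502, 0.187]
force: [0.3, 0.3, 0.1]
width: 0.0005
tip N 37.5 U 35.8 y 0.8 F_NUy [-0.2  0.3  0.2] w 0.0005 rot [-3.139 -0.502  0.187] t 18.38
t 18.38 F [0.3 0.3 0.1] tcp [0.4642 0.0332 0.3149] row [-0.01  -0.004 -0.015] [-0.002  0.004 -0.   ]
```

```bash
python3 -m inch '[[[-0.012,-0.004,-0.015,-0.001,0.004,0],[-0.025,-0.006,-0.023,-0.002,0.012,0],[-0.037,-0.008,-0.03,-0.004,0.02,0]]]';  python3 -c "
from h import *
tipNU()
import cv2;from station import arm
f=arm.grab_frame('side'); cv2.imwrite('pics/s12.png',cv2.resize(f[150:300,250:410],None,fx=3.5,fy=3.5,interpolation=cv2.INTER_CUBIC))
go(NU(.042,.0,.0),-22);go(NU(.041,-.006,.0),-20);go(NU(.041,-.012,.0),-20)"
```

```text
t: 18.75
eef_pos: [0.4592, 0.0333, 0.3127]
ee_rot: [-3.138, -0.439, 0.188]
force: [4.1, -1.3, 1.3]
width: 0.0003
tip N 40.5 U 16.2 y 1.7 F_NUy [-1.4  3.7 -2.1] w 0.0003 rot [-3.138 -0.439  0.188] t 18.75
t 18.8 F [1.  0.6 0.8] tcp [0.455  0.0315 0.3073] row [-0.021 -0.009 -0.027] [-0.004  0.017 -0.001]
t 18.8 F [1.  0.6 0.8] tcp [0.4569 0.0318 0.3049] row [-0.012 -0.007 -0.039] [-0.006  0.028 -0.001]
t 18.8 F [1.  0.6 0.8] tcp [0.4523 0.031  0.3011] row [-0.035 -0.011 -0.058] [-0.006  0.028 -0.001]
```

View pics/s12.png

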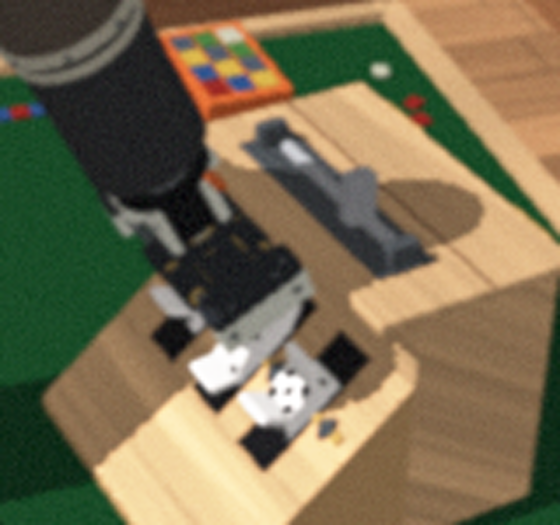

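```bash
python3 -m inch '[[[-0.012,-0.005,-0.013,-0.002,0.01,0],[-0.02,-0.008,-0.026,-0.004,0.017,0],[-0.018,-0.008,-0.037,-0.006,0.028,0],[-0.025,-0.009,-0.048,-0.006,0.028,0],[-0.035,-0.011,-0.058,-0.006,0.028,0],[-0.035,-0.011,-0.058,-0.006,0.028,0]]]';  python3 -c "
from h import *
tipNU()
go(NU(.042,-.006,.0),-20);go(NU(.09,-.0,.0),-20);go(NU(.1,-.035,.0),-23)"
```

```text
t: 19.55
eef_pos: [0.4517, 0.0302, 0.3002]
ee_rot: [-3.141, -0.349, 0.189]
force: [1.7, 1.2, 1.4]
width: 0.0003
tip N 40.9 U -13.2 y -0.6 F_NUy [-0.2  2.4  0.9] w 0.0003 rot [-3.141 -0.349  0.189] t 19.55
t 19.55 F [1.7 1.2 1.4] tcp [0.4562 0.0317 0.3057] row [0.023 0.008 0.027] [-0. -0. -0.]
t 19.55 F [1.7 1.2 1.4] tcp [0.4304 0.0268 0.3463] row [-0.106 -0.017  0.23 ] [-0. -0. -0.]
t 19.55 F [1.7 1.2 1.4] tcp [0.3893 0.019  0.328 ] row [-0.312 -0.056  0.139] [ 0.003 -0.016 -0.   ]
```

```bash
python3 -m inch '[[[0.02,0.006,0.025,0,0,0],[-0.03,0,0.1,0,0,0],[-0.07,-0.01,0.17,0,0,0],[-0.106,-0.017,0.23,0,0,0],[-0.25,-0.04,0.18,0.003,-0.016,0],[-0.312,-0.056,0.139,0.003,-0.016,0],[-0.312,-0.056,0.139,0.003,-0.016,0],[-0.312,-0.056,0.139,0.003,-0.016,0]]]';  python3 -c "
from h import *
tipNU()
import cv2;from station import arm;p=arm.camera_params('wrist');f=arm.grab_frame('wrist');cv2.imwrite('pics/w13.png',f)
overlay(f,p,(0,0,0),POSE,'pics/o13.png',(80,50,580,400),1.55)"
```

```text
t: 20.55
eef_pos: [0.3902, 0.0193, 0.3287]
ee_rot: [3.141, -0.4, 0.189]
force: [0.5, -0.3, 1.0]
width: 0.0005
tip N 99.9 U -34.1 y 0.1 F_NUy [ 0.5  1.  -0.4] w 0.0005 rot [ 3.141 -0.4    0.189] t 20.55
```

View pics/o13.png

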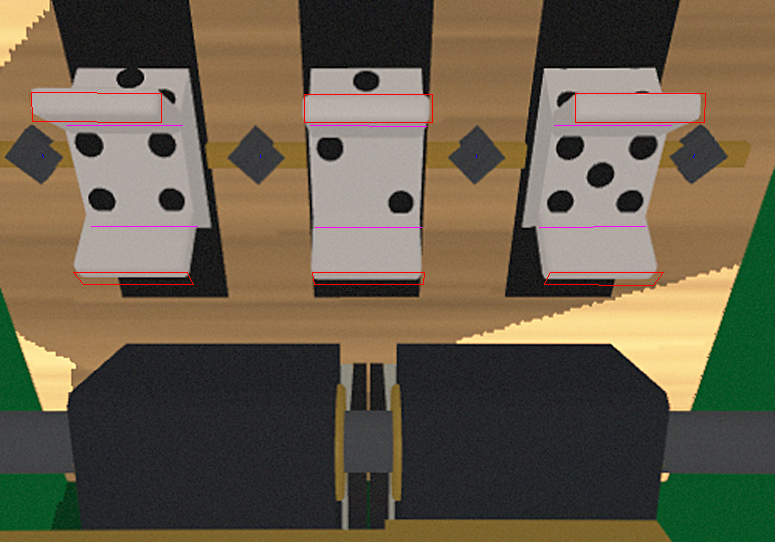

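```bash
cat >> h.py <<'E'
def back(p,px,z,pose=POSE):
    f=240/np.tan(np.radians(p['vertical_fov']/2)); d=(np.array(px)-[p['cx'],p['cy']])/f; s=d.copy()
    for _ in range(20): s=d/(1+p['k1']*(s@s))
    T=p['pose']; v=T[:3,:3]@np.r_[s,1]; o=T[:3,3]; P=o+v*(z-o[2])/v[2]
    c,sn=np.cos(pose[2]),np.sin(pose[2]); q=P[:2]-pose[:2]; return np.r_[c*q[0]+sn*q[1],-sn*q[0]+c*q[1],z].round(4)
E
python3 - <<'E'
from h import *
from station import arm
f=arm.grab_frame('scene'); cv2.imwrite('pics/c14.png',cv2.resize(f[160:225,250:370],None,fx=6,fy=6,interpolation=cv2.INTER_CUBIC))
g=arm.grab_frame('side'); cv2.imwrite('pics/d14.png',cv2.resize(g[165:255,290:420],None,fx=6,fy=6,interpolation=cv2.INTER_CUBIC))
E
```

```text
(no output)
```

View pics/c14.png

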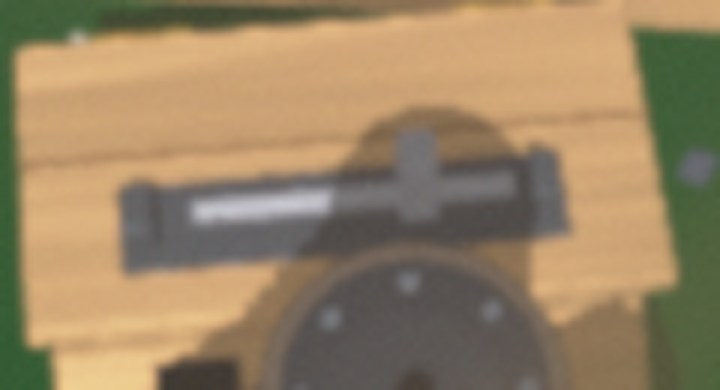

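View pics/d14.png

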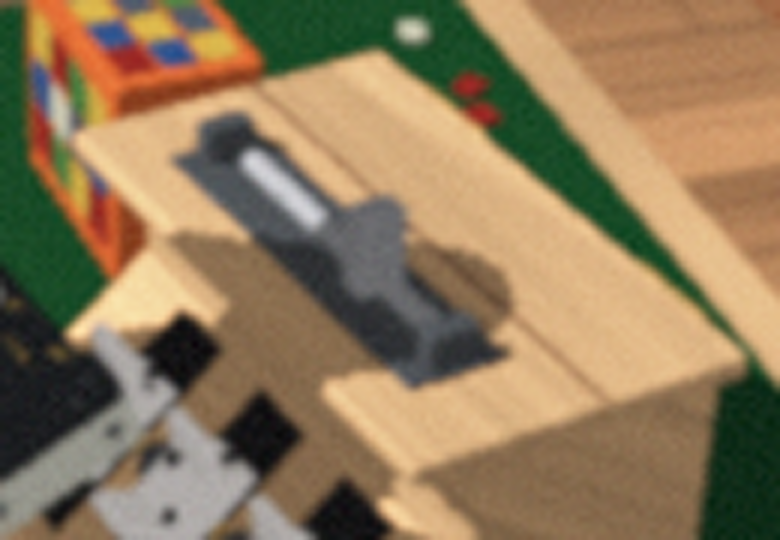

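Run:
```python
from h import *
from station import arm
s=arm.camera_params('scene');d=arm.camera_params('side')
print('front foot',back(s,(319.7,196.7),.238),'back top',back(s,(319.7,181.7),.280),'side top',back(d,(353.3,200.5),.28))
print('plate FL',back(s,(250+125/6,160+272/6),.236),'FR',back(s,(250+568/6,160+235/6),.236))
```

```text
front foot [ 0.0487 -0.0355  0.238 ] back top [ 0.0686 -0.0377  0.28  ] side top [ 0.0575 -0.0447  0.28  ]
plate FL [0.0352 0.1023 0.236 ] FR [ 0.0342 -0.1042  0.236 ]
```

```bash
python3 -c "
from h import *
go([.06,-.036,.32],0);go([-.06,-.036,.33],0)"
```

```text
t 20.7 F [ 0.2 -0.3 -0.3] tcp [0.6128 0.0248 0.4981] row [1.112 0.028 0.848] [-0.024  0.125 -0.   ]
t 20.7 F [ 0.2 -0.3 -0.3] tcp [0.4949 0.0024 0.5081] row [ 0.523 -0.084  0.898] [-0.024  0.125 -0.   ]
```

```bash
python3 -m inch '[[[0,0,0.3,0,0,0],[0,-0.03,0.6,0,0,0],[0.1,-0.06,0.85,-0.008,0.04,0],[0.3,-0.08,0.9,-0.016,0.09,0],[0.523,-0.084,0.9,-0.024,0.125,0],[0.523,-0.084,0.898,-0.024,0.125,0],[0.523,-0.084,0.898,-0.024,0.125,0]]]' 50; python3 -c "
from h import *
tipNU();go([.06,-.036,.31],0)"
```

```text
t: 21.58
eef_pos: [0.4948, 0.0023, 0.5066]
ee_rot: [3.141, 0.002, 0.188]
force: [0.0, -0.8, 1.0]
width: 0.0499
tip N 206.3 U 94.1 y -36.3 F_NUy [ 0.8  0.5 -0.8] w 0.0499 rot [3.141e+00 2.000e-03 1.880e-01] t 21.57
t 21.57 F [ 0.  -0.8  1. ] tcp [0.6128 0.0248 0.4881] row [ 0.59   0.113 -0.093] [ 0.    -0.001 -0.   ]
```

```bash
python3 -m inch '[[[0.2,0.04,0,0,0,0],[0.4,0.08,0,0,0,0],[0.59,0.113,-0.05,0,0,0],[0.59,0.113,-0.085,0,0,0],[0.59,0.113,-0.085,0,0,0]]]'; python3 -c "
from h import *
tipNU();go([.06,-.036,.256],0)
import cv2;from station import arm;cv2.imwrite('pics/w15.png',arm.grab_frame('wrist'));f=arm.grab_frame('side'); cv2.imwrite('pics/s15.png',cv2.resize(f[80:280,250:450],None,fx=3,fy=3,interpolation=cv2.INTER_CUBIC))"
```

```text
t: 22.2
eef_pos: [0.6109, 0.0248, 0.4912]
ee_rot: [3.141, 0.0, 0.189]
force: [-0.2, 0.5, 0.3]
width: 0.05
tip N 118.2 U 175.1 y -35.7 F_NUy [0.3 0.1 0.5] w 0.05 rot [3.141 0.    0.189] t 22.2
t 22.2 F [-0.2  0.5  0.3] tcp [0.6128 0.0248 0.4341] row [ 0.009  0.    -0.285] [ 0.  0. -0.]
```

View pics/w15.png

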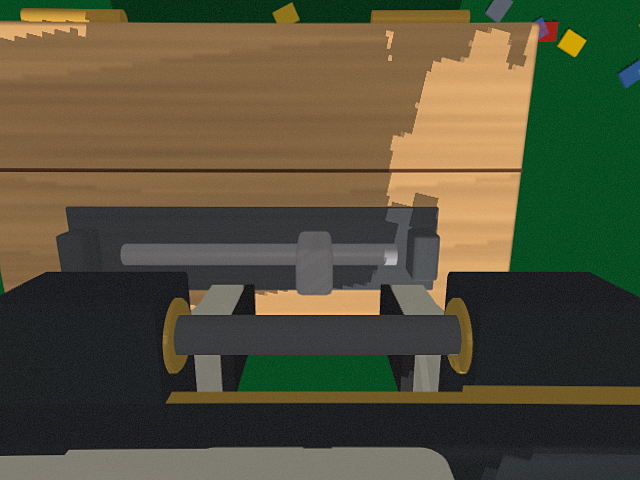

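View pics/s15.png

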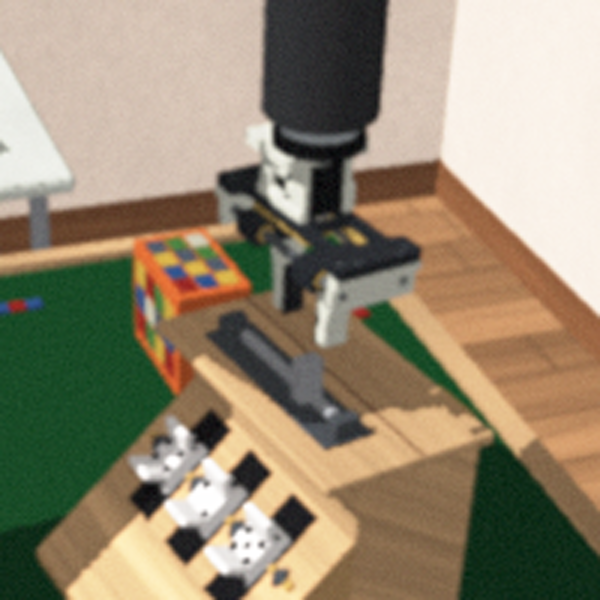

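```bash
python3 -c "
from h import *
from station import arm
p=arm.camera_params('wrist')
print(proj(p,w([[.072,-.036,.28],[.048,-.036,.28],[.048,-.036,.238],[.072,-.036,.238]],POSE)), back(p,(315,232),.28),back(p,(315,294),.238), back(p,(250,207),.236), back(p,(250,289),.236))"
```

```text
[[316.98237092 251.61637432]
 [316.94432436 298.63893104]
 [316.90601872 271.71778421]
 [316.93666261 231.9674317 ]] [ 0.0816 -0.0351  0.28  ] [ 0.034  -0.0349  0.238 ] [0.0861 0.0022 0.236 ] [0.0364 0.0041 0.236 ]
```

```bash
python3 -m inch '[[[0.009,0,-0.1,0,0,0],[0.009,0,-0.2,0,0,0],[0.009,0,-0.285,0,0,0],[0.009,0,-0.285,0,0,0]]]'; python3 -m inch '[[[0,0,0,0,0,0],[0,0,0,0,0,0],[0,0,0,0,0,0],[0,0,0,0,0,0]]]' 10 5; python3 -c "
from h import *
tipNU();go([.06,.034,.256],0)"
```

```text
t: 22.8
eef_pos: [0.6133, 0.0247, 0.4332]
ee_rot: [3.141, 0.002, 0.189]
force: [-0.2, 0.8, -0.2]
width: 0.0499
t: 23.3
eef_pos: [0.6139, 0.0257, 0.4341]
ee_rot: [-3.14, -0.0, 0.189]
force: [-4.3, 10.1, 4.1]
width: 0.0195
tip N 72.5 U 140.8 y -35.0 F_NUy [ 4.6  0.8 10.7] w 0.0195 rot [-3.14  -0.     0.189] t 23.3
t 23.3 F [-4.3 10.1  4.1] tcp [0.5997 0.0936 0.4341] row [-0.071  0.339 -0.   ] [-0.001  0.    -0.   ]
```

```bash
python3 -m inch '[[[-0.012,0.06,0,0,0,0],[-0.024,0.125,0,0,0,0],[-0.036,0.19,0,0,0,0],[-0.048,0.25,0,0,0,0],[-0.056,0.295,0,0,0,0],[-0.062,0.324,0,0,0,0],[-0.062,0.324,0,0,0,0]]]'; python3 -c "
from h import *
tipNU()"
```

```text
t: 24.18
eef_pos: [0.6015, 0.0905, 0.4341]
ee_rot: [-3.141, -0.0, 0.189]
force: [-0.3, 1.4, 5.3]
width: 0.018
tip N 72.4 U 140.7 y 30.7 F_NUy [4.1 3.4 1.5] w 0.018 rot [-3.141 -0.     0.189] t 24.18
```

```bash
python3 -m inch '[[[-0.001,0.006,0,0,0,0],[-0.002,0.012,0,0,0,0],[-0.003,0.016,0,0,0,0],[-0.003,0.016,0,0,0,0]]]'; python3 -c "
from h import *
tipNU()"
```

```text
t: 24.68
eef_pos: [0.6011, 0.0927, 0.4341]
ee_rot: [3.141, -0.0, 0.189]
force: [0.3, -1.7, 5.5]
width: 0.0182
tip N 72.5 U 140.7 y 32.7 F_NUy [ 4.2  3.5 -1.7] w 0.0182 rot [ 3.141 -0.     0.189] t 24.68
```

```bash
python3 -m inch '[[[-0.0005,0.003,0,0,0,0],[-0.001,0.005,0,0,0,0],[-0.001,0.005,0,0,0,0]]]'; python3 -c "
from h import *
tipNU()"
```

```text
t: 25.05
eef_pos: [0.6009, 0.0936, 0.4341]
ee_rot: [3.141, -0.0, 0.188]
force: [-0.3, -1.7, 6.1]
width: 0.0183
tip N 72.5 U 140.7 y 33.7 F_NUy [ 5.   3.4 -1.7] w 0.0183 rot [ 3.141 -0.     0.188] t 25.05
```

```bash
python3 -m inch '[[[-0.001,0.005,0,0,0,0],[-0.002,0.01,0,0,0,0],[-0.002,0.01,0,0,0,0]]]'; python3 -c "
from h import *
tipNU()"
```

```text
t: 25.42
eef_pos: [0.6005, 0.0957, 0.434]
ee_rot: [3.141, -0.0, 0.188]
force: [0.1, -1.7, 5.3]
width: 0.018
tip N 72.4 U 140.7 y 35.8 F_NUy [ 4.2  3.2 -1.7] w 0.018 rot [ 3.141 -0.     0.188] t 25.43
```

```bash
python3 -m inch '[[[-0.001,0.005,0,0,0,0],[-0.002,0.01,0,0,0,0],[-0.002,0.01,0,0,0,0]]]'; python3 -c "
from h import *
tipNU()"
```

```text
t: 25.8
eef_pos: [0.6004, 0.0964, 0.434]
ee_rot: [3.138, 0.0, 0.188]
force: [3.6, -9.8, 3.7]
width: 0.0185
tip N 72.5 U 140.7 y 36.0 F_NUy [  1.7   3.6 -10.3] w 0.0185 rot [3.138 0.    0.188] t 25.8
```

```bash
python3 -m inch '[[[-0.001,0.004,0,0,0,0],[-0.001,0.004,0,0,0,0]]]'; python3 -c "
from h import *
tipNU()"
```

```text
t: 26.05
eef_pos: [0.6003, 0.0971, 0.434]
ee_rot: [3.138, 0.0, 0.188]
force: [4.3, -9.5, 3.4]
width: 0.0196
tip N 72.5 U 140.7 y 36.7 F_NUy [  1.    4.1 -10.2] w 0.0196 rot [3.138 0.    0.188] t 26.05
```

```bash
python3 -m inch '[[[0,0,0,0,0,0],[0,0,0,0,0,0],[0,0,0,0,0,0],[0,0,0,0,0,0]]]' 50; python3 -m inch '[[[0,0,0.15,0,0,0],[0,0,0.4,0,0,0],[0,0,0.6,0,0,0],[-0.25,-0.05,0.7,0,0,0],[-0.5,-0.1,0.75,0,0,0],[-0.75,-0.15,0.8,0,0,0],[-0.95,-0.18,0.8,0,0,0],[-0.95,-0.18,0.8,0,0,0]]]'; python3 -c "
from h import *
from station import arm
tipNU()
cv2.imwrite('pics/w16.png',arm.grab_frame('wrist'));f=arm.grab_frame('side'); cv2.imwrite('pics/s16.png',cv2.resize(f[160:340,250:430],None,fx=3.3,fy=3.3,interpolation=cv2.INTER_CUBIC))
cv2.imwrite('pics/c16.png',arm.grab_frame('scene'))"
```

```text
t: 26.55
eef_pos: [0.5997, 0.0989, 0.4334]
ee_rot: [3.141, 0.001, 0.189]
force: [-0.5, 0.1, 0.4]
width: 0.0489
t: 27.55
eef_pos: [0.4072, 0.0616, 0.5953]
ee_rot: [-3.14, -0.003, 0.19]
force: [0.2, -0.2, 0.1]
width: 0.0502
tip N 321.8 U 94.4 y 38.8 F_NUy [ 0.   0.2 -0.3] w 0.0502 rot [-3.14e+00 -3.00e-03  1.90e-01] t 27.55
```

View pics/w16.png

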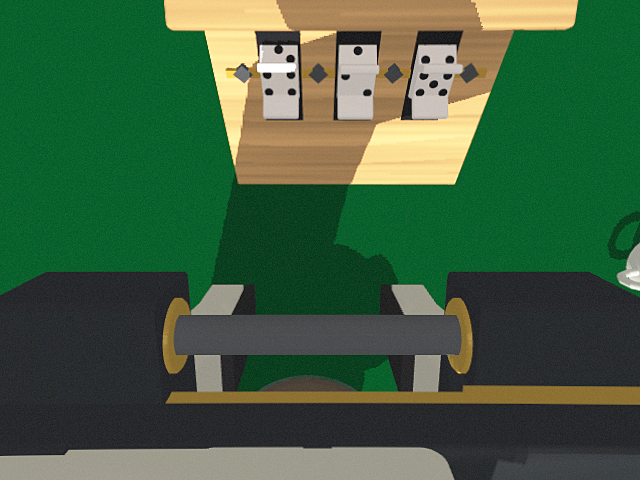

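View pics/s16.png

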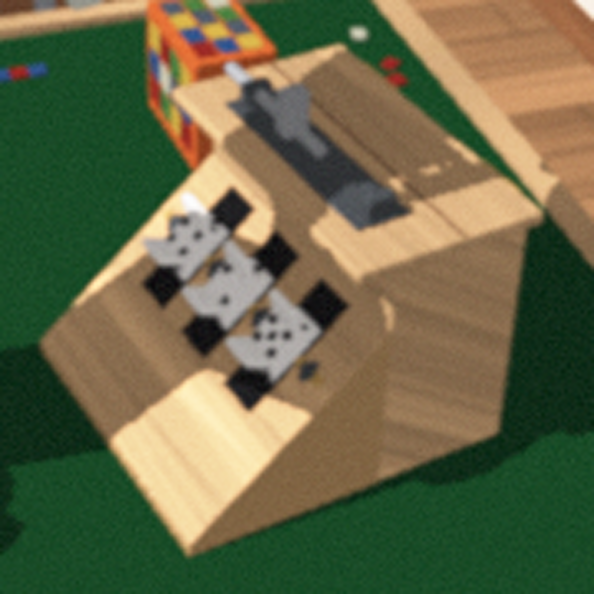

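View pics/c16.png

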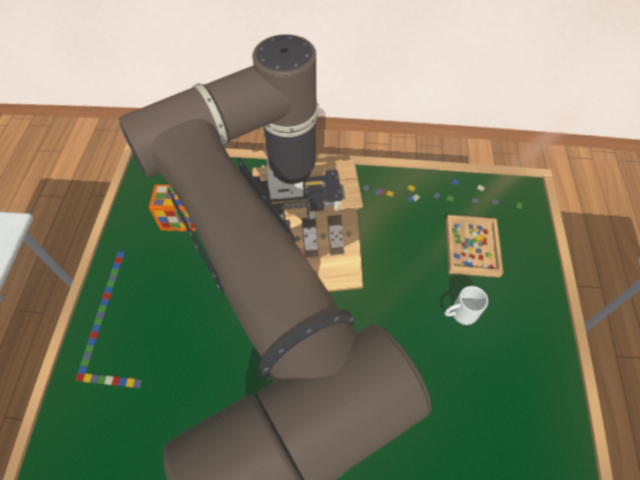

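```bash
python3 -c "
from h import *
from station import arm
d=arm.camera_params('side')
a=cv2.imread('pics/d14.png')
print(back(d,(353.3,200.5),.28),back(d,(250+292/3.3,160+93/3.3),.28))
f=arm.grab_frame('wrist'); overlay(f,arm.camera_params('wrist'),(0,0,0),POSE,'pics/o17.png',(180,0,540,200),2.2)
tipNU()"
```

```text
[ 0.0575 -0.0447  0.28  ] [0.0548 0.0254 0.28  ]
tip N 318.7 U 95.2 y 39.1 F_NUy [-0.  -0.5  0.6] w 0.0502 rot [3.141e+00 1.000e-03 1.890e-01] t 27.75
```

View pics/o17.png

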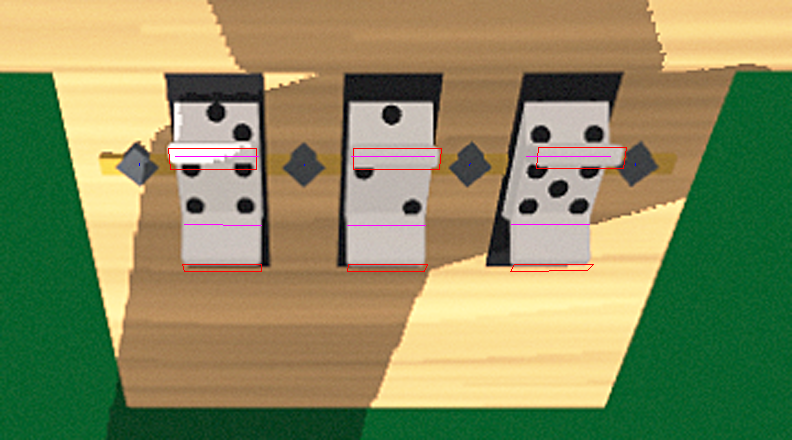

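Wheels read 4-2-5, square to within about 2°. The bolt travelled 70 mm and hit its stop. The robot is clear, so I'm handing in.

```bash
python3 -c "
from station import arm
print(arm.job_done())"
```

```text
the job is handed in; nothing more can be done
None
```

The locker is unlocked and handed in at about 28 s: the wheels show 4, 2, 5 from left to right, and the bolt is fully open to the left. I turned each wheel by pushing its ribs with the closed fingers, then gripped the bolt's tab lightly and slid it.

**Last checks**
- **Wheels:** an overlay on the wrist picture, taken after the bolt was moved, puts each of the three faces within about 2° of square.
- **Bolt:** the side camera showed 70 mm of travel, and the force rose from 2 N to 10 N at the stop.
- **Clearance and bystanders:** the gripper was clear of the locker with about zero force. The box, mug and tray look unmoved in the scene picture; I did not measure their positions.

**What went wrong on the way**
- **Middle wheel:** two downward strokes slid over the rib and did not turn the wheel. The first was pushed off course at an arm joint's range limit; the second entered too shallow.
- **Force:** on that second stroke the wrist force reached about 90 N, under the 120 N limit. I judged it to be the fingertips on the rib rather than the gripper's body. I backed off, entered deeper, and the next stroke worked.

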